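# Bolt the parts-well flap shut with a hammer-head T-bolt

## Task

Close the steel flap over the sloping parts well, then lock it with the T-bolt from the dark wooden stand: put the bolt's head through the window in the closed flap and into the slot underneath, turn it clockwise until it stands square across the slot, and go on turning the square brass nut clockwise until it is firmly tight on the flap. Let go of the bolt, and leave the octave mechanism, key cup, burnisher and pliers where they lie.

Things in the scene. Friction and masses are not known exactly. Their poses are not given: they have to be found in the camera images.
- well: Fixed birch box, about 208 by 204 mm, with a face sloping 28 degrees, low side towards the robot. It carries the hinged steel flap and, under that, a fixed steel T-slot bar. Origin on the bench straight below the slot point; axes upright, x horizontal towards the high side, z up.
- slot (a point): Centre of the flap's window, on the outer face of the closed flap; fixed, does not move with the flap; 85 mm above the bench. Axes tilted with the face: x up the slope, y along the slot, z square out of the face (28 degrees from vertical, leaning to the robot). Closed flap: top at z = 0, 5 mm thick; window 28 mm (x) by 66 mm (y), with two red edge lines.
- lips (a point): Middle of the T-slot's mouth, between the undersides of its two fixed steel lips, 15 mm below the slot point (same axes). The lips are 10 mm thick, right under the closed flap; mouth 27 mm wide (x), open along y. Under them a cavity 72 mm wide and 24 mm deep.
- stops (a point): Cavity floor, 39 mm below the slot point (same axes). Stops in the cavity: a bolt head put in along y can turn only clockwise (seen from outside, looking along -z) by about 90 degrees, to square, and is held there while the nut is turned on; they also centre it along y within a few mm.
- flap (a joint): Angle of the steel flap (rad): 0 shut, grows as its lower edge lifts. Hinge axis parallel to the slot's y, at slot x = +140 mm, z = 0; the flap reaches from there to slot x = -61 mm and is 176 mm wide. The hinge is stiff (about 0.9 N m) and stays where it is left; 3 to 9 N near the lower edge shuts it.
- flap_press (a point): Point on the flap's top face, on its middle line, 180 mm from the hinge axis and 21 mm from the free lower edge; moves and turns with the flap (x towards the hinge, z out of the face). A good place to push it shut.
- head (a point): Centre of the T-bolt's steel head, 50 (x) by 22 (y) by 12 mm (z); z is the bolt's axis, towards the nut. Shank 12 mm across. At first it stands upright, head down, 14 mm deep in the 55 by 27 mm pocket of a dark wooden stand (90 by 70 by 30 mm high), long sides parallel. Bolt with nut: about 0.4 kg.
- nut: Square brass nut on the bolt. Origin: centre of its grip block, 30 (x) by 30 (y) by 22 mm (z), sides along its axes; z along the bolt, away from the head. At first 55 mm from the head's centre; its sides are up to 0.4 rad off the head's. Clockwise from above draws nut and head together, 12 mm a turn; thread friction 0.15 N m.
- flange (a point): Centre of the underside of the nut's flange (50 mm across, 6 mm thick), 31 mm below the nut's origin; a neck 22 mm across and 14 mm long joins it to the block. It rests on the closed flap when the bolt is fully in. The nut carries the bolt round with it until the head meets its stops, then runs 1.1 to 2.1 rad until it grips; from there the turning moment rises well above 0.15 N m; firmly tight is about 0.6 N m.
- octave: Bystander: brass octave mechanism, a rod with arms on a base strip, 130 mm long; origin at its underside, on the bench. Not to be moved.
- keycup: Bystander: nickel key cup 60 mm across with a short arm, 15 mm high, on the bench. Not to be moved.
- burnisher: Bystander: flat bone burnisher 150 mm long, 8 mm thick, on the bench. Not to be moved.
- pliers: Bystander: blued spring pliers 165 mm long, 14 mm high, on the bench. Not to be moved.
Things that resemble listed ones, but are neither listed nor needed, are in the scene too. Leave any blue or turquoise look-alike of the part that bears head alone.

How it is judged (in metres and radians):
On the way, in this order (a step that is already met when the one before it is completed fails the run):
1. the flap is shut (value of joint flap below 0.04 rad), for 0.2 s.
2. the bolt's head is through the window and below the lips (z of head in the frame of slot between -0.04 and -0.0205 m and x of head in the frame of slot between -0.012 and 0.012 m and y of head in the frame of slot between -0.03 and 0.03 m), for 0.1 s.
3. the head is turned square across the slot (angle between the x axis of head and the x axis of slot, either way round below 0.25 rad), for 0.1 s.
At the end, for the whole second after the job is handed in: The flap is shut (within 0.04 rad); the T-bolt stands in its window with its head under the lips, square across the slot within 0.25 rad, its axis within 0.12 rad of square to the face, and the nut presses on the flap with more than 12 N (its weight alone gives about 4 N), released and at rest (value of joint flap below 0.04 rad and angle between the x axis of head and the x axis of slot, either way round below 0.25 rad and angle between the z axis of head and the z axis of slot, either way round below 0.12 rad and z of head in the frame of slot between -0.025 and -0.017 m and x of head in the frame of slot between -0.012 and 0.012 m and y of head in the frame of slot between -0.03 and 0.03 m and contact force between nut and well above 12 N and angular speed of nut below 0.2 rad/s); the robot touches nothing.
It fails at once if octave mechanism moved more than 30 mm (distance of octave from where it was at the start of the episode above 0.03 m).
It fails at once if key cup moved more than 30 mm (distance of keycup from where it was at the start of the episode above 0.03 m).
It fails at once if burnisher moved more than 30 mm (distance of burnisher from where it was at the start of the episode above 0.03 m).
It fails at once if pliers moved more than 30 mm (distance of pliers from where it was at the start of the episode above 0.03 m).
It also fails if it takes over 72 s, if anything falls off the work surface, if the arm or the gripper's body presses on something with over 40 N, if the wrist force passes 120 N, or if a joint passes its speed limit or range.

## Robot

A 6-joint arm with a two-finger parallel gripper is mounted at the origin on the work surface. World frame = base frame: x ahead of the robot, y to its left, z up, the work surface at z = 0. Lengths are in mm, angles in rad, forces in N, time in s.
With the tool pointing down it reaches from about 350 to 875 mm from the base axis. Payload 4.2 kg.
Tool frame: the origin (TCP) lies on the mounting face of the last link; the fingertips stand 173 mm ahead of it and the grasp point (between the pads) lies 155 mm ahead of it; z points along the fingers, y is the direction in which the jaws open and shut (so a half turn about z gives the same grasp; the last joint's range is limited). The gripper opens to 85 mm and grips with 20 to 120 N. Pads are 22 mm wide; open, the fingers measure 114 mm over their backs; the gripper's body (76 mm by 85 mm) begins 54 mm behind the grasp point. The pads swing forward as they close: fully open they stand 13 mm farther back than shut.
Start: joints at [1.477, 0.385, 0.008, 0, -1.194, -0.259], TCP at [215.921, 586.496, 404.712] pointing down, gripper open.
Joint ranges: [-3.14, 3.14], [-1.21, 2.06], [-1.07, 1.41], [-3.16, 2.05], [-2.99, -0.16], [-3.1, 3.1]. Speed limits (rad/s): [2.79, 2.79, 3.14, 3.14, 3.14, 3.14].

## Interface

Orientations are given as a unit quaternion [x, y, z, w].
In Python, from bench import arm gives the robot as it stands.
- The arm moves only by the shell command python3 -m jog 'ROWS' [OPENING]. ROWS is JSON, a list that holds one entry, the list of rows, each a list of 4 numbers: the shift along the tool's x, y, z in mm, then the turn about the tool's z in degrees. In form: [[[x, y, z, spin], ...]]. A call has exactly 5 rows; each row is the pose to reach, as a shift and turn from the pose measured when the call began, along the tool's axes at that moment; what a row does not reach only later rows make up. A row lasts 1/8 s, in which the tool goes at most 62.5 mm and 10.7 degrees, less where a joint would pass 70% of its speed; a pose out of reach is approached as far as the arm can. A call with a gripper value outside its range is refused whole. OPENING is the finger opening in mm, from 0 to 85.4, set as the call begins (- or left out, the last holds). The fingers move at their own pace and stop on an object; the grip force is fixed at half the most. Time passes only in rows, so rows that repeat a pose let the fingers close, or fill a call up. It gives the time, the measured TCP pose, the force and the opening at its end, in the units of the state.
- arm.read_state(): the state, without advancing time (a new reading comes with each control period).
- arm.get_image(name): name is "scene" or "top" or "wrist"; returns (picture, depth): 400x640x3 uint8, blue, green, red; 400x640 float32, mm along the optical axis (not along the pixel's ray), 0 where there is no reading.
- arm.camera_params(name): a dict with "mtx" (3x3 intrinsics, pixels), "k1" (the pictures are not rectified: a ray, as slopes to the right and down, at radius r is drawn at 1 + k1 r^2 times it, then the intrinsics apply), "R" (3x3) and "t" (3): a world point X has camera coordinates R X + t. Camera axes: x right, y down, z forward; pixel columns grow to the right and rows downward; lengths in mm; the calibration is good to about 2 mm. A picture is of the moment at which its call begins: read the wrist's pose just before it. camera_params takes no time and is no camera call; for the wrist camera it gives the pose at the moment of the call.
- arm.job_done(): hands the job in, once; it reports no verdict.
The state is a dict: "clock": time; "joints": joint angles; "joint_vel": joint speeds; "joint_efforts": joint torques, N m; "position": TCP position; "ee_rot": TCP orientation; "contact_force": force on the tool from outside, world axes, zero at the start; "wrist_torque": the same for the moment, N m; "gripper_width": finger opening in mm.
Only numpy, scipy, OpenCV 4.12 (cv2) and the standard library are available. Lean on these libraries where they do the work, as an engineer would, in place of code of your own. Each camera call takes 0.05 s, during which the arm holds its last target.

## Working session

There is one attempt and no reset: what is moved stays moved. The work goes in short steps, Python scripts to look and compute and a shell command to move; the robot and the scene stay as the last step left them, time stands still between calls to the robot, and variables do not carry over. Pictures are saved under pics/ and viewed, and the job is handed in when it is done.

```bash
ls -la; mkdir -p pics
python3 - <<'E'
from bench import arm
import cv2
print(arm.read_state())
for n in ("scene","top","wrist"):
    im,d=arm.get_image(n); cv2.imwrite(f"pics/{n}0.png",im)
    import numpy as np; np.save(f"pics/{n}0.npy",d)
    print(n,arm.camera_params(n), (d>0).mean())
E
```

```text
total 12
drwxr-xr-x  3 agent agent 4096 Dec  6 08:09 .
drwxr-xr-x 23 root  root  4096 Dec  6 08:09 ..
drwxr-xr-x  2 agent agent 4096 Dec  6 08:09 pics
{'clock': 0.0, 'joints': array([ 1.47658333e+00,  3.85521865e-01,  6.61257165e-03, -5.09610059e-04,
       -1.19398583e+00, -2.58602335e-01]), 'joint_vel': array([-1.38305657e-03,  1.11625097e-03,  1.45950952e-04,  2.75500575e-04,
        8.59218849e-06,  3.86912584e-04]), 'joint_efforts': array([-1.45447589e-04, -3.92282259e+01,  1.88408285e+01,  4.18632746e+00,
       -4.57266826e-03,  8.21928978e-06]), 'position': array([215.85473954, 586.31060555, 403.63535703]), 'ee_rot': array([ 9.84463406e-01, -1.75586573e-01, -1.49872950e-04,  1.06529698e-03]), 'contact_force': array([-1.21505185, -0.11476757, -0.10171135]), 'wrist_torque': array([-0.03341297,  0.00630944, -0.04353748]), 'gripper_width': 85.25177777459479}
scene {'mtx': array([[482.01545114,   0.        , 321.4599768 ],
       [  0.        , 482.01545114, 198.33901067],
       [  0.        ,   0.        ,   1.        ]]), 'k1': -0.10907066169707921, 'R': array([[-0.55770785,  0
[... 338 characters left out ...]
      ,   1.        ]]), 'k1': -0.05408927219112472, 'R': array([[-0.02700215, -0.9995774 , -0.0107663 ],
       [-0.99451993,  0.02795061, -0.10074165],
       [ 0.101     ,  0.00798706, -0.99485436]]), 't': array([-1.22936869e-01,  6.06253344e+02,  1.03160705e+03])} 0.99594921875
wrist {'mtx': array([[277.22579152,   0.        , 323.1323743 ],
       [  0.        , 277.22579152, 206.7067875 ],
       [  0.        ,   0.        ,   1.        ]]), 'k1': 0.001960743859327149, 'R': array([[-0.34516611, -0.93853979,  0.00185073],
       [-0.90520165,  0.33342499,  0.26351045],
       [-0.24793212,  0.08927959, -0.96465477]]), 't': array([625.39919412, -34.36074208, 378.43923525])} 0.99591015625
```

View pics/scene0.png

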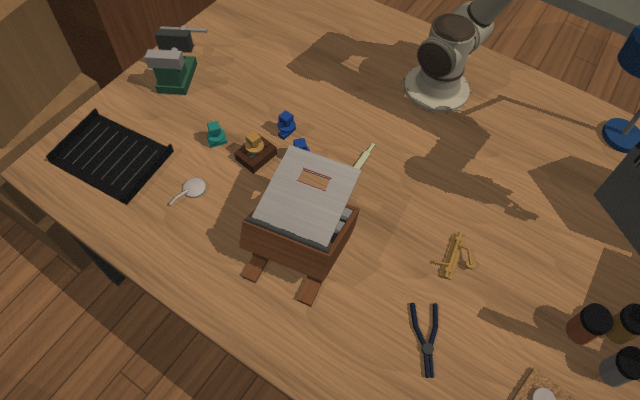

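View pics/top0.png

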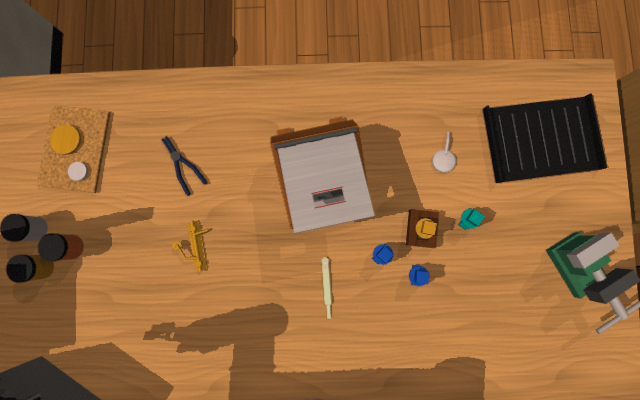

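View pics/wrist0.png

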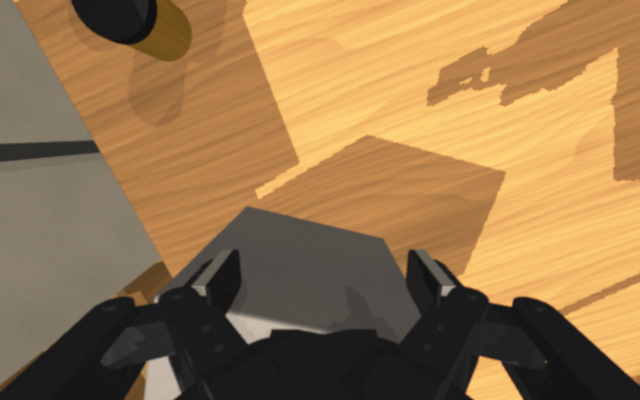

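```bash
cat > h.py <<'E'
import numpy as np, cv2
from bench import arm
from scipy.spatial.transform import Rotation as Rot
def ray(P,u,v):
    K=P["mtx"]; u=np.atleast_1d(u).astype(float); v=np.atleast_1d(v).astype(float)
    dx=(u-K[0,2])/K[0,0]; dy=(v-K[1,2])/K[1,1]; x,y=dx.copy(),dy.copy()
    for _ in range(20):
        f=1+P["k1"]*(x*x+y*y); x,y=dx/f,dy/f
    return np.stack([x,y,np.ones_like(x)],1)
def dep(P,d,u,v):
    u=np.atleast_1d(u);v=np.atleast_1d(v)
    c=ray(P,u,v)*d[v.astype(int),u.astype(int)][:,None]
    return (c-P["t"])@P["R"]
def plane(P,u,v,z):
    r=ray(P,u,v)@P["R"]; o=-P["R"].T@P["t"]
    return o+r*((z-o[2])/r[:,2])[:,None]
def proj(P,X):
    c=np.atleast_2d(X)@P["R"].T+P["t"]; s=c[:,:2]/c[:,2:]; f=1+P["k1"]*(s**2).sum(1)
    s=s*f[:,None]; return s*P["mtx"][0,0]+P["mtx"][:2,2]
E
python3 - <<'E'
from h import *
for n in("top","scene"):
    P=arm.camera_params(n); d=np.load(f"pics/{n}0.npy")
    pts={"top":[(290,160),(350,160),(360,205),(295,220),(340,140),(423,229),(412,215),(433,240),(427,222),(440,160),(280,190),(330,350),(330,192),(320,205)],
    "scene":[(300,170),(345,190),(270,210),(320,230),(255,140),(253,148),(265,160)]}[n]
    for p in pts: print(n,p,dep(P,d,*p).round(1)[0])
im=cv2.imread("pics/top0.png"); cv2.imwrite("pics/topz.png",cv2.resize(im[100:300,250:500],(750,600),interpolation=2))
im=cv2.imread("pics/scene0.png"); cv2.imwrite("pics/scz.png",cv2.resize(im[110:310,190:390],(600,600),interpolation=2))
E
```

```text
top (290, 160) [681.5  32.8 155.3]
top (350, 160) [ 676.6 -100.5  160.6]
top (360, 205) [ 574.7 -117.3  175.9]
top (295, 220) [546.2  23.5 176.9]
top (340, 140) [724.  -80.3 154.3]
top (423, 229) [ 521.1 -272.7   86.8]
top (412, 215) [ 558.  -260.8   31. ]
top (433, 240) [ 494.4 -310.6   29.1]
top (427, 222) [ 537.2 -282.1   90.7]
top (440, 160) [ 698.2 -343.8   15.1]
top (280, 190) [633.8  70.    1.1]
top (330, 350) [227.3 -46.9   0.4]
top (330, 192) [620.3 -57.7  41.6]
top (320, 205) [586.4 -31.8  67.9]
scene (300, 170) [592.4 -87.4 170.1]
scene (345, 190) [579.6  23.4 168.1]
scene (270, 210) [706.4 -86.1 154.8]
scene (320, 230) [687.7  30.9 157.9]
scene (255, 140) [ 530.3 -275.    83.6]
scene (253, 148) [ 536.2 -280.8   52.7]
scene (265, 160) [ 526.8 -252.9   11.4]
```

View pics/topz.png

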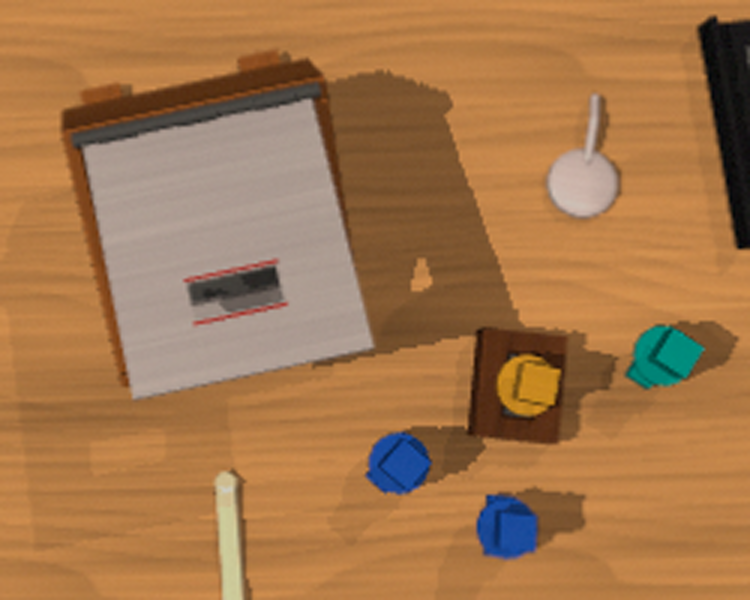

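View pics/scz.png

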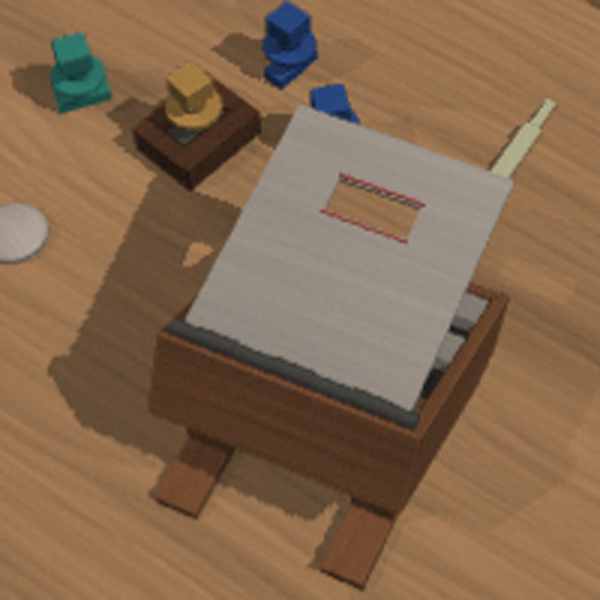

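Run:
```python
from h import *
res={}
for n in("top","scene"):
    P=arm.camera_params(n); d=np.load(f"pics/{n}0.npy"); im=cv2.imread(f"pics/{n}0.png")
    hsv=cv2.cvtColor(im,cv2.COLOR_BGR2HSV)
    m=((hsv[...,1]<50)&(hsv[...,2]>90)).astype(np.uint8)
    m=cv2.morphologyEx(m,cv2.MORPH_OPEN,np.ones((3,3)))
    box={"top":(265,120,385,240),"scene":(240,140,370,260)}[n]
    mm=np.zeros_like(m); mm[box[1]:box[3],box[0]:box[2]]=m[box[1]:box[3],box[0]:box[2]]
    nl,lab,st,_=cv2.connectedComponentsWithStats(mm); k=1+st[1:,4].argmax(); mk=(lab==k).astype(np.uint8)
    v,u=np.nonzero(cv2.erode(mk,np.ones((5,5)))); X=dep(P,d,u,v); X=X[d[v,u]>0]
    for _ in range(3):
        c=X.mean(0); w=np.linalg.svd(X-c,full_matrices=False)[2][2]; w*=np.sign(w[2]); r=(X-c)@w; X=X[abs(r)<3*np.median(abs(r))+.5]
    print(n,"c",c.round(1),"normal",w.round(4),"tilt deg",np.degrees(np.arccos(w[2])).round(2),"az",np.degrees(np.arctan2(w[1],w[0])).round(1),"rms",r.std().round(2))
    cnt=max(cv2.findContours(mk,0,1)[0],key=cv2.contourArea)
    h=cv2.convexHull(cnt); 
    rc=cv2.approxPolyDP(h,6,True)[:,0]
    rr=ray(P,rc[:,0],rc[:,1])@P["R"]; o=-P["R"].T@P["t"]; t=((c-o)@w)/(rr@w); Y=o+rr*t[:,None]
    print(rc.tolist()); print(Y.round(1))
    red=((hsv[...,0]<8)|(hsv[...,0]>170))&(hsv[...,1]>90)
    red[:box[1]]=0;red[box[3]:]=0;red[:,:box[0]]=0;red[:,box[2]:]=0
    hull=np.zeros_like(m);cv2.fillConvexPoly(hull,cv2.convexHull(cnt),1); red&=cv2.erode(hull,np.ones((9,9)))>0
    v,u=np.nonzero(red); rr=ray(P,u,v)@P["R"]; t=((c-o)@w)/(rr@w); Z=o+rr*t[:,None]
    print("red n",len(u),"centre",((Z.max(0)+Z.min(0))/2).round(1),Z.mean(0).round(1))
```

```text
top c [632.9 -41.9 165. ] normal [0.1319 0.025  0.9909] tilt deg 7.72 az 10.7 rms 1.47
[[353, 133], [373, 215], [295, 231], [278, 148]]
[[ 739.7 -110.2  152.5]
 [ 552.2 -144.1  178.3]
 [ 522.5   24.   178. ]
 [ 710.3   59.5  152.2]]
red n 94 centre [594.6 -48.9 170.3] [594.3 -48.8 170.3]
scene c [639.3 -38.5 162.4] normal [0.1299 0.0248 0.9912] tilt deg 7.6 az 10.8 rms 1.54
[[289, 146], [360, 170], [351, 212], [327, 246], [252, 217]]
[[ 554.8 -144.7  176.1]
 [ 520.6   24.9  176.4]
 [ 616.7   62.4  162.8]
 [ 707.6   61.8  150.9]
 [ 740.5 -109.   150.9]]
red n 61 centre [594.  -48.9 168.6] [594.1 -48.5 168.6]
```

Run:
```python
from h import *
P=arm.camera_params("top"); im=cv2.imread("pics/top0.png"); d=np.load("pics/top0.npy")
hsv=cv2.cvtColor(im,cv2.COLOR_BGR2HSV)
z=cv2.resize(im[195:265,395:450],None,fx=10,fy=10,interpolation=cv2.INTER_CUBIC)
cv2.imwrite("pics/nutz.png",z[:600,:])
# 3d points of stand region
v,u=np.mgrid[200:255,400:445]; v=v.ravel();u=u.ravel(); X=dep(P,d,u,v)
def rect(sel,name):
    Y=X[sel]; m=np.zeros((55,45),np.uint8); m[(v-200)[sel],(u-400)[sel]]=1
    c,s,a=cv2.minAreaRect(Y[:,:2].astype(np.float32)); print(name,sel.sum(),np.round(c,1),np.round(s,1),round(a,1),"z",np.median(Y[:,2]).round(1))
rect((X[:,2]>80),"block top"); rect((X[:,2]>48),"nut all"); rect((X[:,2]>25)&(X[:,2]<36),"stand top")
P=arm.camera_params("scene"); d=np.load("pics/scene0.npy")
v,u=np.mgrid[125:175,230:280]; v=v.ravel();u=u.ravel(); X=dep(P,d,u,v)
def rect2(lo,hi,n):
    Y=X[(X[:,2]>lo)&(X[:,2]<hi)]; c,s,a=cv2.minAreaRect(Y[:,:2].astype(np.float32)); print(n,len(Y),np.round(c,1),np.round(s,1),round(a,1),Y[:,2].mean())
rect2(84,95,"s block");rect2(25,34,"s stand")
im=cv2.imread("pics/scene0.png");cv2.imwrite("pics/nutzs.png",cv2.resize(im[120:180,225:285],(600,600),interpolation=2))
```

```text
block top 179 [ 519.9 -164.4] [ 32.1 279.6] 2.1 z 88.6
nut all 348 [ 523.8 -165.6] [ 49.  280.7] 0.2 z 82.9
stand top 685 [ 524.5 -288.1] [72.8 91. ] 82.6 z 30.7
s block 112 [ 525.4 -286.7] [33.2 31.8] 75.4 87.08238088726894
s stand 473 [ 496.8 -282.7] [ 75.1 150. ] 80.7 28.90211245508819
```

View pics/nutz.png

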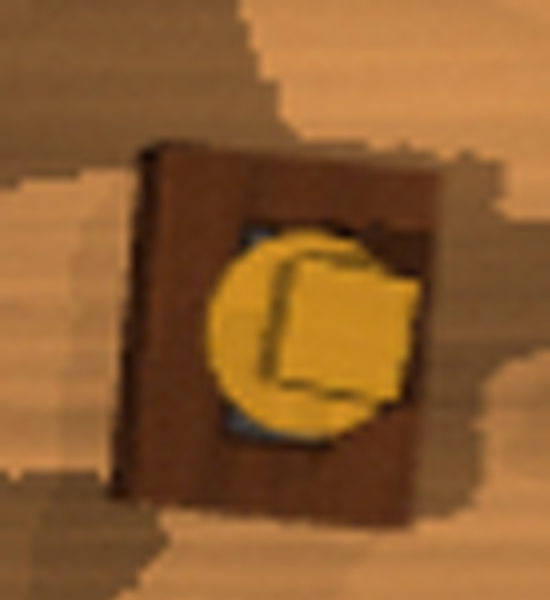

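View pics/nutzs.png

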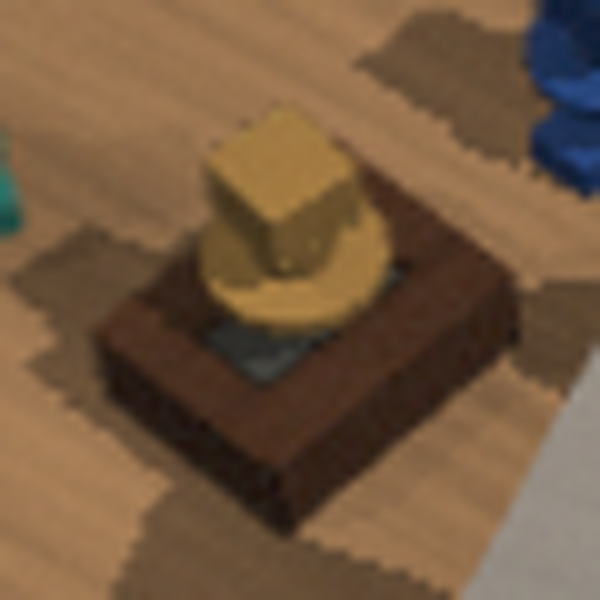

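```bash
cat >> h.py <<'E'
def st():
    s=arm.read_state(); R=Rot.from_quat(s["ee_rot"]).as_matrix(); return s,R
def show():
    s,R=st(); print("t",round(s["clock"],2),"p",s["position"].round(1),"azx",np.degrees(np.arctan2(R[1,0],R[0,0])).round(1),"zaxis",R[:,2].round(4),"j",np.degrees(s["joints"]).round(1),"F",s["contact_force"].round(1),"T",s["wrist_torque"].round(2),"w",round(s["gripper_width"],1))
def need(target,az=None):
    s,R=st(); d=R.T@(np.array(target)-s["position"]); a=np.degrees(np.arctan2(R[1,0],R[0,0]))
    print("shift",d.round(1),"spin",None if az is None else round((a-az+180)%360-180,1))
E
python3 - <<'E'
from h import *
show(); need([570,-54,373],-101)
P=arm.camera_params("top")
for p in [(429.5,227.8)]: print(plane(P,*p,88))
# block mask by depth + brass
d=np.load("pics/top0.npy"); v,u=np.mgrid[210:245,412:442]; v=v.ravel();u=u.ravel();X=dep(P,d,u,v)
for lo,hi in((84,95),(46,56)):
    k=(X[:,2]>lo)&(X[:,2]<hi); 
    c,s,a=cv2.minAreaRect(X[k][:,:2].astype(np.float32)); print(np.round(c,1),np.round(s,1),a)
E
```

```text
t 0.15 p [215.9 586.4 403.9] azx -20.2 zaxis [-4.0e-04 -1.7e-03 -1.0e+00] j [ 84.6  22.1   0.4  -0.  -68.4 -14.8] F [-0.   0.5 -0.2] T [ 0.03 -0.   -0.04] w 85.1
shift [553.6 478.4  31.8] spin 80.8
[[ 523.48477908 -287.97035814   88.        ]]
[ 524.3 -287.6] [30.8 29.7] 77.80835723876953
[ 524.2 -284.3] [49.1 42.2] 1.8418687582015991
```

```bash
python3 -m jog '[[[46,40,0,8],[92,80,0,16],[138,119,0,24],[184,159,0,32],[231,199,0,40]]]' 0; python3 -c "
from h import *
show(); need([570,-54,373],-101)"
```

```text
clock: 0.78
position: [364.3, 317.9, 404.2]
ee_rot: [0.864, -0.503, 0.0, 0.001]
contact_force: [1.4, 0.3, 0.3]
gripper_width: 0.2
t 0.78 p [364.3 317.9 404.2] azx -60.5 zaxis [-4.0e-04 -1.5e-03 -1.0e+00] j [ 60.4   8.2 -18.8   0.  -63.1 -30.9] F [1.4 0.3 0.3] T [ 0.1  -0.12  0.01] w 0.2
shift [424.9   4.4  31.7] spin 40.5
```

```bash
python3 -m jog '[[[60,0,0,8],[120,1,0,16],[180,2,0,24],[240,2,0,32],[300,3,0,40]]]'; python3 -c "
from h import *
show(); need([570,-54,373],-101)"
```

```text
clock: 1.4
position: [510.2, 53.6, 404.6]
ee_rot: [-0.638, 0.77, -0.0, -0.001]
contact_force: [1.7, 1.5, 1.3]
gripper_width: -0.0
t 1.4 p [510.2  53.6 404.6] azx -100.7 zaxis [-3.0e-04 -1.4e-03 -1.0e+00] j [ 24.2  11.1 -15.1   0.1 -63.9 -34.9] F [1.7 1.5 1.3] T [ 0.05 -0.12 -0.01] w -0.0
shift [ 94.6 -78.7  31.7] spin 0.3
```

```bash
python3 -m jog '[[[45,-40,5,0],[95,-79,20,0],[95,-79,50,0],[95,-79,75,0],[95,-79,100,0]]]'; python3 -c "
from h import *
show(); need([570,-54,236],-101)"
```

```text
clock: 2.02
position: [570.7, -55.5, 304.8]
ee_rot: [-0.638, 0.77, -0.002, -0.0]
contact_force: [0.5, -1.6, 4.6]
gripper_width: 0.2
t 2.02 p [570.7 -55.5 304.8] azx -100.7 zaxis [ 0.0016 -0.0027 -1.    ] j [ 10.7  22.3 -14.9   0.2 -52.8 -21.5] F [ 0.5 -1.6  4.6] T [-0.36 -0.52  0.01] w 0.2
shift [-1.5  1.1 68.8] spin 0.3
```

```bash
python3 -m jog '[[[-1,1,20,0],[-1,1,40,0],[-1,1,58,0],[-1,1,67,0],[-1,1,70,0]]]'; python3 -c "
from h import *
show(); need([570,-54,236],-101)"
```

```text
clock: 2.65
position: [570.8, -54.3, 240.3]
ee_rot: [-0.639, 0.769, -0.003, 0.0]
contact_force: [-12.5, 3.1, 40.7]
gripper_width: 0.1
t 2.65 p [570.8 -54.3 240.3] azx -100.5 zaxis [ 0.0041 -0.0046 -1.    ] j [ 10.8  26.7 -18.9   0.4 -44.2 -21.7] F [-12.5   3.1  40.7] T [1.24 3.58 0.11] w 0.1
shift [-0.2  0.9  4.3] spin 0.5
```

```bash
python3 -m jog '[[[0,0,-30,0],[0,0,-70,0],[60,0,-95,0],[120,12,-95,0],[180,25,-95,1]]]' 70
python3 - <<'E'
from h import *
show(); need([524.3,-287.6,330],-102)
for n in("top","scene"):
    im,d=arm.get_image(n); cv2.imwrite(f"pics/{n}1.png",im); np.save(f"pics/{n}1.npy",d)
    P=arm.camera_params(n)
    H=np.array([732,-23.7,150.7]);u=np.array([np.cos(np.radians(10.4)),np.sin(np.radians(10.4)),0]);w=np.array([-u[1],u[0],0]);sx=u*np.cos(np.radians(28))+np.array([0,0,np.sin(np.radians(28))])
    S=H-140*sx
    q=proj(P,np.array([S,S+14*sx+33*w,S+14*sx-33*w,S-14*sx-33*w,S-14*sx+33*w]))
    print(S.round(1))
    for p in q: cv2.circle(im,tuple(np.round(p*16).astype(int).tolist()),8,(0,255,0),-1,shift=4)
    c=q[0].astype(int); cv2.imwrite(f"pics/{n}1w.png",cv2.resize(im[c[1]-60:c[1]+60,c[0]-70:c[0]+70],(700,600),interpolation=0))
E
```

```text
clock: 3.28
position: [512.1, -227.6, 336.2]
ee_rot: [-0.633, 0.774, -0.003, 0.0]
contact_force: [-0.4, -0.7, -0.2]
gripper_width: 69.8
t 3.27 p [ 512.1 -227.6  336.2] azx -101.5 zaxis [ 0.0046 -0.0045 -1.    ] j [ -7.3  19.1 -14.6   0.3 -56.   -4.3] F [-0.4 -0.7 -0.2] T [-0.03 -0.08  0.02] w 69.8
shift [ 56.4 -23.9   6.5] spin 0.5
[610.4 -46.   85. ]
[610.4 -46.   85. ]
```

View pics/top1w.png

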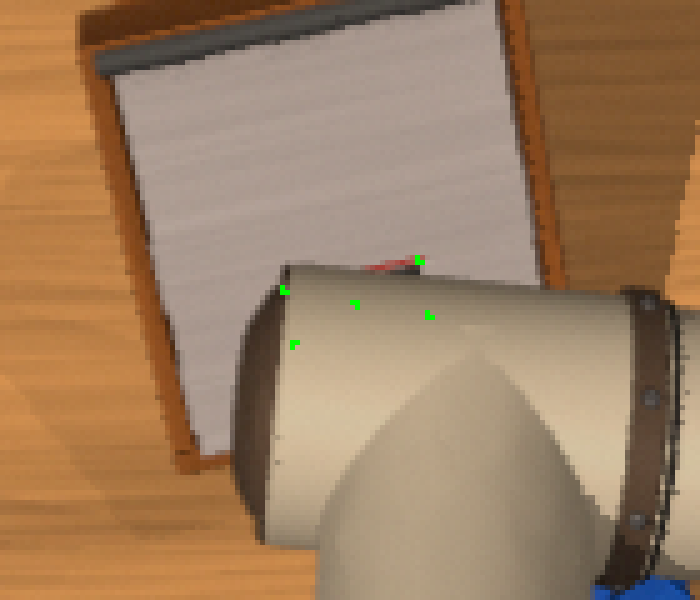

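View pics/scene1w.png

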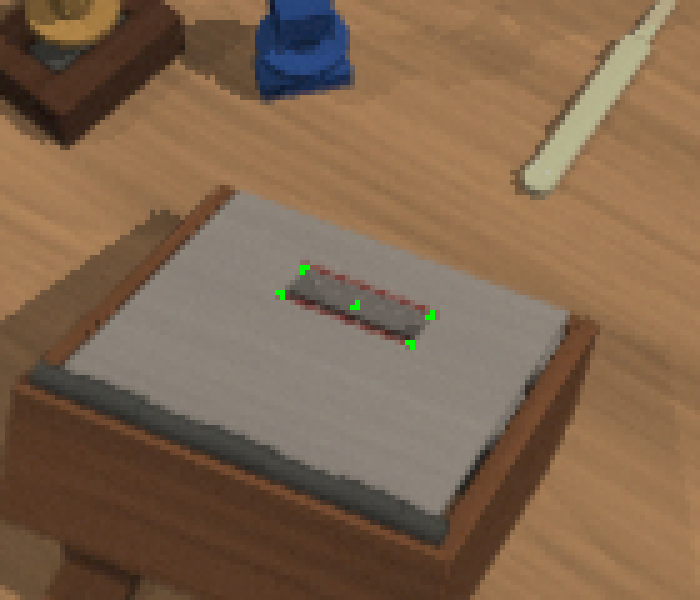

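```bash
python3 -m jog '[[[28,-12,5,0],[56,-24,10,0.5],[56,-24,15,0.5],[56,-24,16,0.5],[56,-24,16,0.5]]]' 65
python3 - <<'E'
from h import *
show(); need([524.3,-287.6,232],-102)
for n in ("wrist","scene"):
    P=arm.camera_params(n); im,d=arm.get_image(n); cv2.imwrite(f"pics/{n}2.png",im); np.save(f"pics/{n}2.npy",d); np.savez(f"pics/{n}2P.npz",**P)
P=np.load("pics/wrist2P.npz");d=np.load("pics/wrist2.npy");im=cv2.imread("pics/wrist2.png")
hsv=cv2.cvtColor(im,cv2.COLOR_BGR2HSV)
v,u=np.mgrid[0:400:1,0:640:1];v=v.ravel();u=u.ravel();X=dep(P,d,u,v)
k=(X[:,2]>84)&(X[:,2]<92)&(abs(X[:,0]-524)<35)&(abs(X[:,1]+287)<35)
print(k.sum()); c,s,a=cv2.minAreaRect(X[k][:,:2].astype(np.float32)); print(np.round(c,1),np.round(s,1),a, X[k,2].mean())
E
```

```text
clock: 4.0
position: [522.2, -289.2, 319.9]
ee_rot: [-0.627, 0.779, -0.002, -0.001]
contact_force: [-0.4, 0.7, 0.5]
gripper_width: 65.0
t 4.0 p [ 522.2 -289.2  319.9] azx -102.4 zaxis [ 0.0017 -0.0041 -1.    ] j [-13.4  23.4 -10.5   0.2 -55.9   0.9] F [-0.4  0.7  0.5] T [-0.02  0.03  0.04] w 65.0
shift [-2.4 -1.5 87.9] spin -0.4
1437
[ 523.3 -286. ] [30.5 29.8] 76.38703155517578 87.46140776597437
```

View pics/wrist2.png

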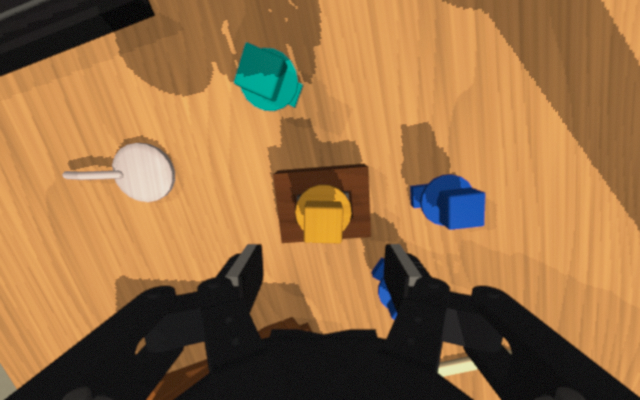

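Run:
```python
from h import *
P=np.load("pics/wrist2P.npz");d=np.load("pics/wrist2.npy");im=cv2.imread("pics/wrist2.png")
v,u=np.mgrid[140:260,250:400];v=v.ravel();u=u.ravel();X=dep(P,d,u,v)
k=(X[:,2]>27)&(X[:,2]<34)&(abs(X[:,0]-524)<65)&(abs(X[:,1]+287)<60)
c,s,a=cv2.minAreaRect(X[k][:,:2].astype(np.float32)); print(np.round(c,1),np.round(s,1),a, X[k,2].mean())
k=(X[:,2]>84)&(X[:,2]<92)&(abs(X[:,0]-524)<25)&(abs(X[:,1]+287)<25)
m=np.zeros((120,150),np.uint8); m[v[k]-140,u[k]-250]=1
Y=X[k][:,:2]
# edges at several pitches: stand long-edge fit
need([523.8,-287,232],-103)
```

```text
[ 523.4 -285.9] [70.5 90.4] 82.0472183227539 29.76343677746753
shift [-2.9 -0.7 88.2] spin 0.6
```

```bash
python3 -m jog '[[[-3,-1,25,0.6],[-3,-1,50,0.6],[-3,-1,70,0.6],[-3,-1,82,0.6],[-3,-1,88,0.6]]]' 65; python3 -c "
from h import *
show(); need([523.7,-286.8,232],-103)"
```

```text
clock: 4.72
position: [524.3, -286.8, 232.1]
ee_rot: [-0.623, 0.782, -0.003, -0.0]
contact_force: [0.1, -0.2, 0.1]
gripper_width: 64.9
t 4.72 p [ 524.3 -286.8  232.1] azx -102.9 zaxis [ 0.0025 -0.0045 -1.    ] j [-13.1  29.2 -15.7   0.3 -44.9  -0. ] F [ 0.1 -0.2  0.1] T [ 0.    0.02 -0.  ] w 64.9
shift [0.2 0.6 0.1] spin 0.1
```

```bash
python3 -m jog '[[[0,0,0,0],[0,0,0,0],[0,0,0,0],[0,0,0,0],[0,0,0,0]]]' 0
python3 - <<'E'
from h import *
show()
im,d=arm.get_image("wrist");cv2.imwrite("pics/wrist3.png",im)
im,d=arm.get_image("scene");cv2.imwrite("pics/scene3.png",cv2.resize(im[60:200,180:340],(640,560)))
E
```

```text
clock: 5.35
position: [524.3, -286.8, 232.8]
ee_rot: [-0.623, 0.782, -0.003, -0.0]
contact_force: [-1.4, -0.1, 4.8]
gripper_width: 28.7
t 5.35 p [ 524.3 -286.8  232.8] azx -102.9 zaxis [ 0.0031 -0.0049 -1.    ] j [-13.1  29.2 -15.6   0.3 -44.9  -0. ] F [-1.4 -0.1  4.8] T [0.22 0.5  0.  ] w 28.7
```

View pics/wrist3.png

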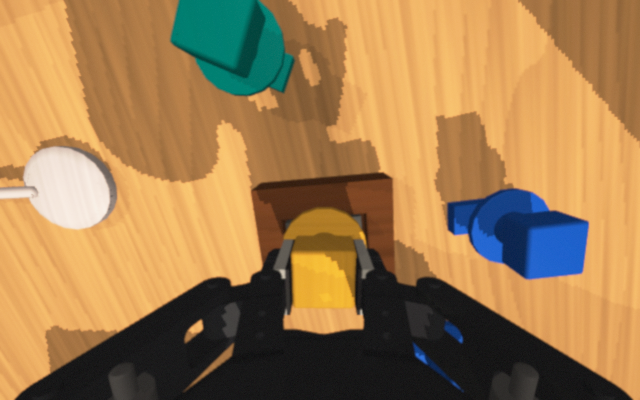

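View pics/scene3.png

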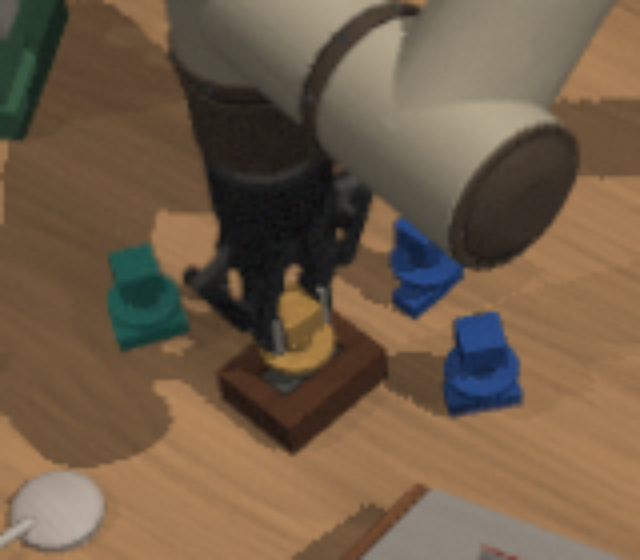

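```bash
python3 -m jog '[[[0,0,-15,0],[0,0,-35,0],[0,0,-75,0],[0,0,-130,0],[0,0,-190,0]]]'
python3 - <<'E'
from h import *
show(); need([697,-35,430],5.5)
im,d=arm.get_image("scene");cv2.imwrite("pics/scene4.png",cv2.resize(im[20:200,180:380],(640,576)))
im,d=arm.get_image("wrist");cv2.imwrite("pics/wrist4.png",im)
E
```

```text
clock: 6.08
position: [523.3, -285.6, 423.3]
ee_rot: [-0.623, 0.782, -0.001, -0.001]
contact_force: [1.1, -0.3, -3.7]
gripper_width: 29.3
t 6.08 p [ 523.3 -285.6  423.3] azx -102.9 zaxis [ 6.0e-04 -3.3e-03 -1.0e+00] j [-13.   18.5  -2.2   0.2 -69.2   0. ] F [ 1.1 -0.3 -3.7] T [-0.05 -0.19  0.  ] w 29.3
shift [-283.1 -113.1   -7.4] spin -108.4
```

View pics/scene4.png

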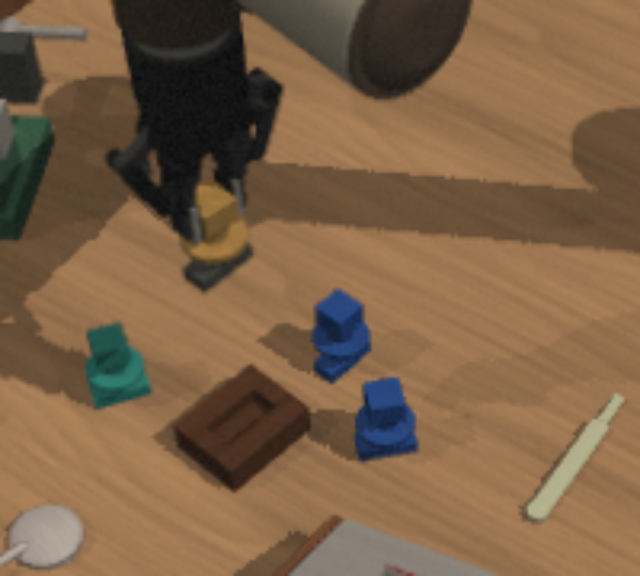

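```bash
python3 -m jog '[[[-56,-22,-2,-10],[-113,-45,-4,-20],[-170,-68,-5,-30],[-226,-90,-6,-40],[-283,-113,-7,-50]]]' ; python3 -c "
from h import *
show(); need([757,-35+11,430],5.5)"
```

```text
clock: 6.8
position: [698.3, -33.8, 437.1]
ee_rot: [0.897, -0.443, 0.009, 0.001]
contact_force: [1.8, -0.5, -3.8]
gripper_width: 28.8
t 6.8 p [698.3 -33.8 437.1] azx -52.5 zaxis [ 0.0156 -0.0108 -0.9998] j [ 10.6  28.3  14.8   0.8 -75.7  26.7] F [ 1.8 -0.5 -3.8] T [-0.1  -0.12  0.01] w 28.8
shift [ 27.8 -52.5   7.9] spin -58.0
```

```bash
python3 -m jog '[[[12,-22,0,-10],[23,-44,0,-20],[35,-66,0,-31],[46,-88,0,-42],[56,-105,0,-52]]]' ; python3 -c "
from h import *
show(); need([757,-35+11,430],5.5)"
```

```text
clock: 7.42
position: [816.7, -13.8, 435.7]
ee_rot: [1.0, -0.002, 0.006, 0.005]
contact_force: [0.4, -0.7, -3.9]
gripper_width: 28.6
t 7.42 p [816.7 -13.8 435.7] azx -0.2 zaxis [ 0.0115 -0.01   -0.9999] j [ 10.4  42.   39.    0.7 -86.5  79.4] F [ 0.4 -0.7 -3.9] T [0.03 0.07 0.  ] w 28.6
shift [-59.7  10.3   5.1] spin -5.7
```

```bash
python3 -m jog '[[[20,-4,0,-5],[40,-7,0,-5],[60,-11,0,-5],[80,-14,0,-5],[100,-18,0,-5]]]' ; python3 -c "
from h import *
show()"
```

```text
clock: 8.05
position: [915.2, 4.0, 433.6]
ee_rot: [0.999, 0.042, 0.005, 0.005]
contact_force: [1.6, 41.2, 47.5]
gripper_width: 29.0
t 8.05 p [915.2   4.  433.6] azx 4.8 zaxis [ 0.0096 -0.0106 -0.9999] j [  10.4   62.3   80.7    0.7 -107.9   84.6] F [ 1.6 41.2 47.5] T [ 9.26 -0.14  0.14] w 29.0
```

Run:
```python
from h import *
im,d=arm.get_image("scene");cv2.imwrite("pics/scene5.png",im)
show()
im,d=arm.get_image("top");cv2.imwrite("pics/top5.png",im)
show()
```

```text
t 8.1 p [917.3   4.7 420. ] azx 4.8 zaxis [-0.0154 -0.015  -0.9998] j [  10.4   62.9   80.     0.7 -108.1   84.6] F [ 10.4  -4.8 -14.1] T [-1.37 -2.19  0.06] w 29.0
t 8.15 p [918.1   5.3 418.3] azx 4.9 zaxis [-0.0134 -0.0106 -0.9999] j [  10.4   62.9   79.9    0.5 -107.9   84.6] F [  1.1   1.1 -10.4] T [ 0.28 -0.16 -0.  ] w 29.3
```

View pics/scene5.png

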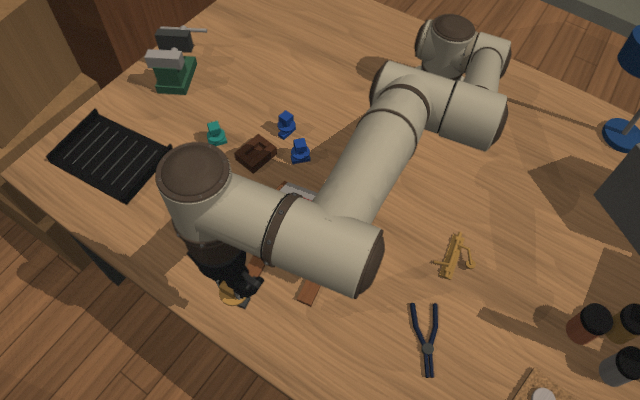

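View pics/top5.png

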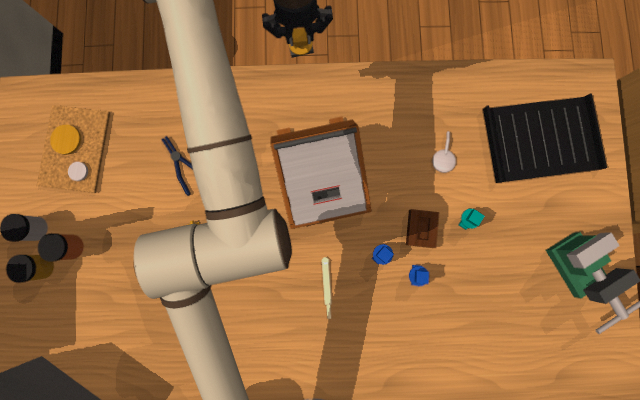

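```bash
python3 -m jog '[[[10,-1,0,0],[20,-2,0,0],[30,-3,0,0],[40,-4,0,0],[50,-5,0,0]]]' ; python3 -c "
from h import *
show()"
```

```text
clock: 8.78
position: [927.8, 14.3, 405.2]
ee_rot: [0.999, 0.043, 0.008, 0.006]
contact_force: [0.2, -0.9, -3.3]
gripper_width: 28.7
t 8.78 p [927.8  14.3 405.2] azx 4.9 zaxis [ 0.0172 -0.0113 -0.9998] j [  10.9   64.1   80.7    0.9 -105.7   84.3] F [ 0.2 -0.9 -3.3] T [0.03 0.07 0.04] w 28.7
```

```bash
python3 -m jog '[[[50,-5,0,0],[100,-10,0,0],[150,-15,0,0],[200,-20,0,0],[250,-25,0,0]]]' ; python3 -c "
from h import *
show()"
```

```text
clock: 9.4
position: [949.1, 41.4, 360.2]
ee_rot: [0.999, 0.043, 0.029, 0.007]
contact_force: [0.5, -0.2, -3.7]
gripper_width: 29.2
t 9.4 p [949.1  41.4 360.2] azx 5.0 zaxis [ 0.0592 -0.0119 -0.9982] j [  12.4   67.    80.6    1.4 -100.4   82.9] F [ 0.5 -0.2 -3.7] T [-0.02  0.2  -0.01] w 29.2
```

```bash
python3 -m jog '[[[60,3,-18,0],[120,5,-36,0],[180,8,-54,0],[240,10,-72,0],[296,12,-88,0]]]' ; python3 -c "
from h import *
show(); s,R=st(); print((R.T@np.array([300,0,90])).round())"
```

```text
clock: 10.02
position: [951.5, 43.1, 369.0]
ee_rot: [0.998, 0.043, 0.051, 0.008]
contact_force: [0.5, 0.5, -3.7]
gripper_width: 29.1
t 10.03 p [951.5  43.1 369. ] azx 5.0 zaxis [ 0.102  -0.0124 -0.9947] j [ 12.5  66.6  80.6   2.  -98.5  82.8] F [ 0.5  0.5 -3.7] T [0.05 0.32 0.02] w 29.1
[306.  27. -59.]
```

```bash
python3 -c "
from h import *
s,R=st(); print((R.T@np.array([225,190,80])).round())"
```

```text
[ 248. -168.  -59.]
```

```bash
python3 -m jog '[[[50,-34,-12,0],[100,-67,-24,0],[149,-101,-35,0],[199,-134,-47,0],[248,-168,-59,0]]]' ; python3 -c "
from h import *
show(); s,R=st(); print((R.T@np.array([290,65,80])).round(),(R.T@np.array([280,90,90])).round())"
```

```text
clock: 10.65
position: [945.8, 147.9, 370.4]
ee_rot: [0.996, 0.043, 0.071, 0.007]
contact_force: [1.0, -0.9, -3.9]
gripper_width: 29.2
t 10.65 p [945.8 147.9 370.4] azx 5.1 zaxis [ 0.1427 -0.0086 -0.9897] j [ 18.9  66.7  80.6   3.1 -96.3  76.6] F [ 1.  -0.9 -3.9] T [ 0.04  0.47 -0.01] w 29.2
[303. -38. -38.] [297. -64. -50.]
```

```bash
python3 -m jog '[[[54,-30,-9,0],[108,-60,-18,0],[162,-90,-27,0],[216,-120,-35,0],[270,-150,-44,0]]]' ; python3 -c "
from h import *
show(); s,R=st(); print((R.T@np.array([285,85,80])).round(),(R.T@np.array([270,120,80])).round())"
```

```text
clock: 11.28
position: [938.7, 221.7, 365.5]
ee_rot: [0.995, 0.043, 0.092, 0.005]
contact_force: [-0.5, -0.2, -4.3]
gripper_width: 29.0
t 11.28 p [938.7 221.7 365.5] azx 5.1 zaxis [ 0.1841 -0.0014 -0.9829] j [ 23.4  67.3  80.6   4.3 -93.6  72.3] F [-0.5 -0.2 -4.3] T [-0.03  0.55 -0.03] w 29.0
[301. -59. -26.] [289. -95. -29.]
```

```bash
python3 -m jog '[[[54,-24,-7,0],[108,-48,-15,0],[163,-72,-23,0],[217,-96,-31,0],[272,-120,-39,0]]]' ; python3 -c "
from h import *
show(); s,R=st(); print((R.T@np.array([285,95,90])).round(),(R.T@np.array([270,120,90])).round())"
```

```text
clock: 11.9
position: [933.1, 267.4, 364.0]
ee_rot: [0.993, 0.043, 0.113, 0.001]
contact_force: [0.8, -0.5, -3.9]
gripper_width: 29.3
t 11.9 p [933.1 267.4 364. ] azx 5.1 zaxis [ 0.2253  0.0079 -0.9742] j [ 26.1  67.6  80.6   5.3 -91.1  69.5] F [ 0.8 -0.5 -3.9] T [-0.05  0.76  0.03] w 29.3
[305. -69. -23.] [293. -95. -26.]
```

```bash
python3 -m jog '[[[58,-20,-5,0],[116,-40,-11,0],[174,-60,-17,0],[232,-80,-23,0],[291,-100,-29,0]]]' ; python3 -c "
from h import *
show(); s,R=st(); print((R.T@np.array([285,95,90])).round(),(R.T@np.array([270,120,90])).round())"
```

```text
clock: 12.52
position: [931.6, 293.2, 363.2]
ee_rot: [0.99, 0.044, 0.135, -0.003]
contact_force: [-0.4, -0.1, -4.7]
gripper_width: 28.9
t 12.53 p [931.6 293.2 363.2] azx 5.1 zaxis [ 0.2662  0.0183 -0.9638] j [ 27.6  67.9  80.6   6.2 -88.5  68. ] F [-0.4 -0.1 -4.7] T [-0.01  0.9   0.02] w 28.9
[306. -69.  -9.] [293. -95. -13.]
```

```bash
python3 -m jog '[[[58,-20,-4,0],[116,-40,-8,0],[174,-60,-12,0],[232,-80,-16,0],[293,-98,-20,0]]]' ; python3 -c "
from h import *
show(); s,R=st(); print((R.T@np.array([285,95,90])).round(),(R.T@np.array([270,120,90])).round())"
```

```text
clock: 13.15
position: [930.2, 314.6, 364.3]
ee_rot: [0.987, 0.044, 0.156, -0.008]
contact_force: [0.5, -0.4, -3.3]
gripper_width: 29.0
t 13.15 p [930.2 314.6 364.3] azx 5.1 zaxis [ 0.3062  0.0295 -0.9515] j [ 28.9  68.   80.6   7.  -86.1  66.8] F [ 0.5 -0.4 -3.3] T [-0.09  0.99 -0.  ] w 29.0
[306. -69.   4.] [294. -96.   1.]
```

```bash
python3 -m jog '[[[60,-17,0,0],[119,-34,1,0],[178,-50,2,0],[237,-67,3,0],[296,-84,3,0]]]' ; python3 -c "
from h import *
show(); s,R=st(); print((R.T@np.array([285,95,90])).round(),(R.T@np.array([270,120,90])).round())"
```

```text
clock: 13.78
position: [934.4, 324.7, 360.1]
ee_rot: [0.983, 0.044, 0.176, -0.013]
contact_force: [-0.2, 0.2, -4.7]
gripper_width: 28.8
t 13.78 p [934.4 324.7 360.1] azx 5.1 zaxis [ 0.3455  0.041  -0.9375] j [ 29.4  68.5  80.6   7.7 -83.2  66.2] F [-0.2  0.2 -4.7] T [-0.16  1.12 -0.  ] w 28.8
[305. -69.  18.] [293. -96.  14.]
```

```bash
python3 -m jog '[[[60,-18,2,0],[119,-36,5,0],[178,-54,8,0],[237,-72,11,0],[296,-90,14,0]]]' ; python3 -c "
from h import *
show(); s,R=st(); print((R.T@np.array([285,95,90])).round(),(R.T@np.array([270,120,90])).round())"
```

```text
clock: 14.4
position: [937.3, 336.4, 357.5]
ee_rot: [0.979, 0.045, 0.197, -0.018]
contact_force: [0.7, 0.9, -3.9]
gripper_width: 29.1
t 14.4 p [937.3 336.4 357.5] azx 5.0 zaxis [ 0.3841  0.0528 -0.9218] j [ 29.9  68.9  80.6   8.5 -80.5  65.5] F [ 0.7  0.9 -3.9] T [-0.22  1.28 -0.06] w 29.1
[304. -69.  32.] [293. -95.  27.]
```

```bash
python3 -m jog '[[[60,-18,4,0],[119,-36,8,0],[178,-54,13,0],[237,-72,18,0],[296,-90,24,0]]]' ; python3 -c "
from h import *
show(); s,R=st(); print((R.T@np.array([285,95,90])).round(),(R.T@np.array([270,120,90])).round())"
```

```text
clock: 15.02
position: [939.9, 346.5, 357.0]
ee_rot: [0.975, 0.045, 0.217, -0.023]
contact_force: [0.5, -0.4, -3.5]
gripper_width: 28.9
t 15.03 p [939.9 346.5 357. ] azx 5.0 zaxis [ 0.4218  0.0649 -0.9044] j [ 30.4  69.2  80.6   9.3 -77.9  64.8] F [ 0.5 -0.4 -3.5] T [-0.17  1.31 -0.  ] w 28.9
[303. -69.  45.] [291. -95.  40.]
```

```bash
python3 -m jog '[[[58,-24,8,0],[115,-48,16,0],[172,-72,24,0],[229,-96,32,0],[286,-120,40,0]]]'
python3 - <<'E'
from h import *
show(); s,R=st()
print("need z", (-np.array([-.4617,-.0847,.8829])).round(4))
im,d=arm.get_image("scene");cv2.imwrite("pics/scene6.png",im)
im,d=arm.get_image("wrist");cv2.imwrite("pics/wrist6.png",im)
im,d=arm.get_image("top");cv2.imwrite("pics/top6.png",im)
E
```

```text
clock: 15.65
position: [938.0, 371.1, 352.6]
ee_rot: [0.97, 0.046, 0.238, -0.029]
contact_force: [-0.6, -0.8, -4.0]
gripper_width: 29.2
t 15.65 p [938.  371.1 352.6] azx 4.9 zaxis [ 0.4582  0.0777 -0.8854] j [ 31.8  69.8  80.6  10.5 -75.1  63.2] F [-0.6 -0.8 -4. ] T [-0.23  1.47 -0.02] w 29.2
need z [ 0.4617  0.0847 -0.8829]
```

View pics/scene6.png

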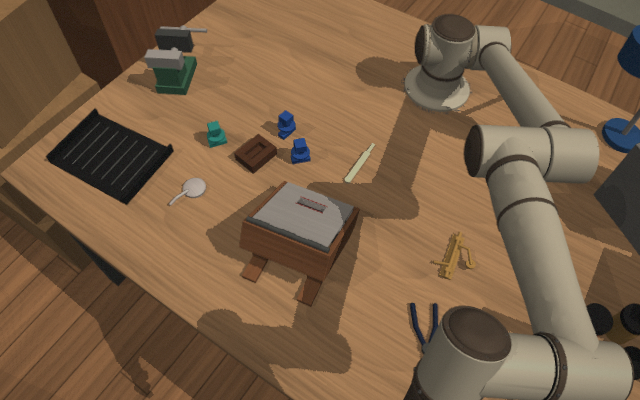

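View pics/wrist6.png

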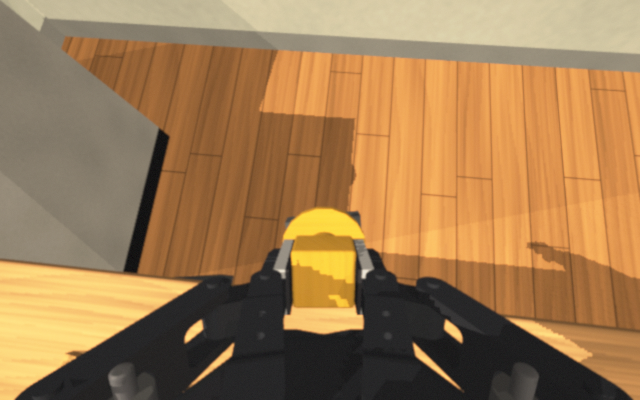

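View pics/top6.png

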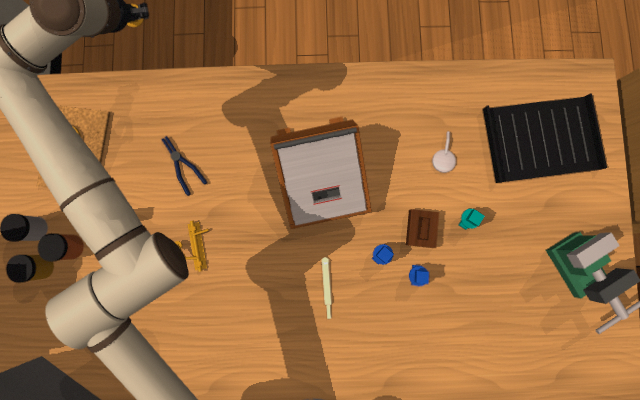

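Run:
```python
from h import *
a=np.radians(28)
def frame(yaw):
    u=np.array([np.cos(yaw),np.sin(yaw),0]); sx=u*np.cos(a)+np.array([0,0,np.sin(a)]); sy=np.array([-u[1],u[0],0]); return sx,sy,np.cross(sx,sy)
sx,sy,sz=frame(np.radians(10.4)); S=np.array([610.4,-46,85])
for n in("top","scene"):
    P=arm.camera_params(n); im=cv2.imread(f"pics/{n}6.png"); hsv=cv2.cvtColor(im,cv2.COLOR_BGR2HSV)
    b=im.astype(int); q=proj(P,S)[0].astype(int)
    M=np.zeros(im.shape[:2],bool); M[q[1]-20:q[1]+20,q[0]-25:q[0]+25]=1
    red=M&(b[...,2]-b[...,1]>35)&(b[...,2]-b[...,0]>35)
    v,u=np.nonzero(red); r=ray(P,u,v)@P["R"]; o=-P["R"].T@P["t"]; t=((S-o)@sz)/(r@sz); X=o+r*t[:,None]
    A=np.stack([(X-S)@sx,(X-S)@sy],1); A=A[(abs(A)<[25,45]).all(1)]
    for sg in(1,-1):
        B=A[A[:,0]*sg>0]; p=np.polyfit(B[:,1],B[:,0],1)
        print(n,sg,len(B),"line x",B[:,0].mean().round(2),"slope deg",np.degrees(np.arctan(p[0])).round(2),"y range",B[:,1].min().round(1),B[:,1].max().round(1))
    d=np.load("pics/top1.npy") if 0 else None
```

```text
top 1 46 line x 15.46 slope deg -0.2 y range -35.0 35.5
top -1 43 line x -17.64 slope deg -0.1 y range -34.2 34.4
scene 1 21 line x 14.87 slope deg -0.35 y range -31.5 31.0
scene -1 18 line x -18.16 slope deg 0.07 y range -30.2 31.8
```

Run:
```python
from h import *
s,R=st(); P=arm.camera_params("wrist"); im,d=arm.get_image("wrist"); cv2.imwrite("pics/wrist7.png",im); np.save("pics/wrist7.npy",d)
v,u=np.mgrid[190:320,250:400];v=v.ravel();u=u.ravel();X=(dep(P,d,u,v)-s["position"])@R
for lo,hi,n in((141,149,"block"),(176,185,"flange"),(195,225,"head")):
    k=(X[:,2]>lo)&(X[:,2]<hi)&(abs(X[:,0])<45)&(abs(X[:,1])<45)
    Y=X[k]
    if len(Y)<5: print(n,len(Y)); continue
    c,sz,a=cv2.minAreaRect(Y[:,:2].astype(np.float32)); print(n,len(Y),np.round(c,1),np.round(sz,1),round(a,1),"z",Y[:,2].mean().round(1),"min",Y.min(0).round(1),"max",Y.max(0).round(1))
    if n=="head":
        i=np.argsort(Y[:,1]); print(Y[i][::max(1,len(i)//25)].round(1))
cv2.imwrite("pics/wz.png",cv2.resize(im[190:320,250:400],(750,650))[:600])
```

```text
block 4210 [ 0.3 -1. ] [56.4 30.7] 89.3 z 145.7 min [-15.2 -29.3 141. ] max [ 15.7  27.1 149. ]
flange 1751 [14.6 -0.5] [20.9 48.2] 1.4 z 181.6 min [  3.6 -24.8 176.7] max [ 25.   23.3 185. ]
head 163 [ 8.8 -1.4] [50.4  8.5] 88.2 z 208.9 min [  3.8 -26.6 203.9] max [ 13.8  23.8 217.6]
[[  8.4 -26.6 206.2]
 [  5.1 -26.  205.7]
 [  6.8 -25.8 204.7]
 [  5.1 -25.4 205.6]
 [  7.7 -25.1 204.2]
 [  9.  -24.5 210.9]
 [  8.9 -24.1 207. ]
 [  8.8 -23.7 209.4]
 [  8.8 -23.  209.4]
 [  9.1 -21.5 215. ]
 [ 13.2  15.8 213.8]
 [ 12.9  17.  212.2]
 [ 12.7  17.8 206. ]
 [ 13.   18.3 205. ]
 [ 13.6  18.8 209.9]
 [ 13.1  19.4 209.2]
 [ 13.2  19.8 206.7]
 [ 12.2  20.4 205.5]
 [ 13.3  20.8 215.6]
 [ 12.7  21.1 206.1]
 [ 13.4  21.6 210.5]
 [ 10.2  21.7 205.1]
 [ 12.5  22.2 204.5]
 [ 13.3  22.4 206.2]
 [ 13.5  22.8 214.9]
 [  9.7  22.9 204.4]
 [  6.1  23.1 204.8]
 [  5.4  23.8 205. ]]
```

View pics/wz.png

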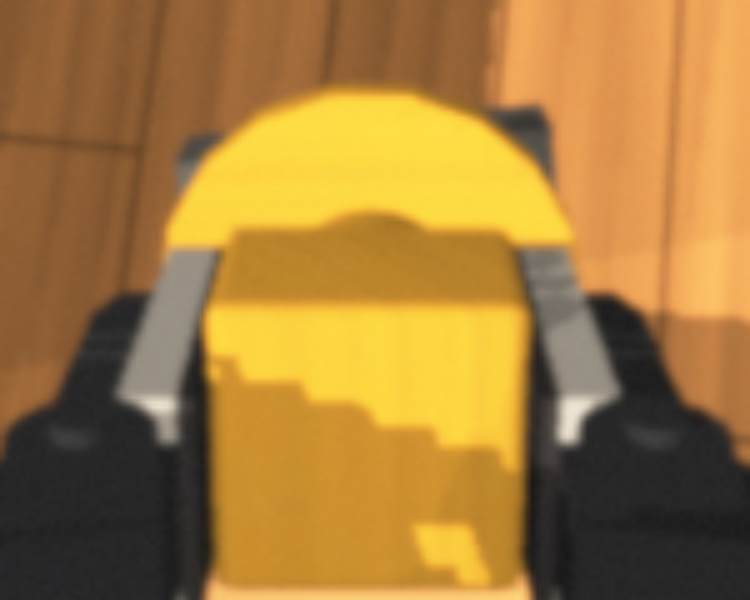

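```bash
cat >> h.py <<'E'
A28=np.radians(28); YAW=np.radians(10.4)
_u=np.array([np.cos(YAW),np.sin(YAW),0]); sx=_u*np.cos(A28)+np.array([0,0,np.sin(A28)]); sy=np.array([-_u[1],_u[0],0]); sz=np.cross(sx,sy)
S=np.array([609.3,-46.2,85.])
SR=np.stack([sx,sy,sz],1)
HO=np.array([0,-1.2,211.]) # head centre in tool
def slotinfo(ho=HO):
    s,R=st(); h=s["position"]+R@ho; M=SR.T@R
    print("head in slot",(SR.T@(h-S)).round(1),"psi(tool x vs slot x, ccw from outside)",np.degrees(np.arctan2(M[1,0],M[0,0])).round(1),"tool z in slot",M[:,2].round(4))
def needhead(hs,psi=None,ho=HO):
    s,R=st(); t=S+SR@np.array(hs,float)
    M=SR.T@R; p=np.degrees(np.arctan2(M[1,0],M[0,0])); sp=0 if psi is None else (p-psi+180)%360-180
    R2=R@Rot.from_euler("z",sp,degrees=True).as_matrix()
    print("shift",(R.T@(t-R2@ho-s["position"])).round(1),"spin",round(sp,1))
E
python3 - <<'E'
from h import *
slotinfo(); needhead([0,0,60],-5.6)
s,R=st(); print((R.T@np.array([-130,-130,60])).round(), (R.T@np.array([-443,-438,-49])).round())
E
```

```text
head in slot [ 476.6  350.9 -161.9] psi(tool x vs slot x, ccw from outside) -4.9 tool z in slot [-0.0053 -0.0063 -1.    ]
shift [-446.   391.7 -217.1] spin 0.7
[ -97.  114. -123.] [-447.  392. -194.]
```

```bash
python3 -m jog '[[[-8,9,-10,0],[-22,26,-28,0],[-43,51,-55,0],[-68,80,-86,0],[-97,114,-123,0.5]]]'
python3 - <<'E'
from h import *
show();slotinfo(); needhead([0,0,60],-5.6)
E
```

```text
clock: 16.48
position: [806.3, 239.6, 413.2]
ee_rot: [0.97, 0.042, 0.238, -0.03]
contact_force: [0.8, -0.9, -2.8]
gripper_width: 28.9
t 16.48 p [806.3 239.6 413.2] azx 4.3 zaxis [ 0.4585  0.0777 -0.8853] j [ 28.6  38.6  23.5  11.5 -49.1  60.8] F [ 0.8 -0.9 -2.8] T [-0.33  1.39 -0.01] w 28.9
head in slot [369.8 245.4 -36.4] psi(tool x vs slot x, ccw from outside) -5.4 tool z in slot [-0.005  -0.0063 -1.    ]
shift [-345.6  279.6  -93. ] spin 0.2
```

```bash
python3 -m jog '[[[-40,33,-30,0],[-85,69,-60,0],[-132,107,-85,0],[-180,146,-105,0],[-225,182,-115,0]]]'
python3 - <<'E'
from h import *
show();slotinfo(); needhead([0,0,45],-5.6)
E
```

```text
clock: 17.1
position: [572.8, 35.5, 406.6]
ee_rot: [0.969, 0.042, 0.24, -0.03]
contact_force: [1.5, -1.0, -4.0]
gripper_width: 28.7
t 17.1 p [572.8  35.5 406.6] azx 4.3 zaxis [ 0.4626  0.0786 -0.883 ] j [ 20.6  12.  -19.5   9.9 -31.4  67.1] F [ 1.5 -1.  -4. ] T [-0.34  1.4  -0.02] w 28.7
head in slot [132.4  86.9  82.9] psi(tool x vs slot x, ccw from outside) -5.4 tool z in slot [-2.0e-04 -6.2e-03 -1.0e+00]
shift [-123.7   98.6   38.5] spin 0.2
```

```bash
python3 -m jog '[[[-45,36,5,0],[-85,68,15,0],[-112,90,26,0.2],[-124,99,32,0.2],[-124,99,32,0.2]]]'
python3 - <<'E'
from h import *
show();slotinfo(); needhead([0,0,-10],-5.6)
for n in("wrist","scene","top"):
    im,d=arm.get_image(n);cv2.imwrite(f"pics/{n}8.png",im);np.save(f"pics/{n}8.npy",d)
im=cv2.imread("pics/scene8.png");cv2.imwrite("pics/scene8z.png",cv2.resize(im[110:290,210:410],(667,600)))
E
```

```text
clock: 17.73
position: [487.2, -69.5, 317.0]
ee_rot: [0.969, 0.04, 0.24, -0.03]
contact_force: [-0.1, 0.7, -3.5]
gripper_width: 28.9
t 17.73 p [487.2 -69.5 317. ] azx 4.0 zaxis [ 0.4629  0.0778 -0.883 ] j [ 11.   10.2 -34.    2.2 -17.8  81.7] F [-0.1  0.7 -3.5] T [-0.23  1.45 -0.01] w 28.9
head in slot [-0.7 -1.2 52.2] psi(tool x vs slot x, ccw from outside) -5.6 tool z in slot [-1.0e-04 -7.1e-03 -1.0e+00]
shift [ 0.6 -1.7 62.2] spin -0.0
```

View pics/scene8z.png

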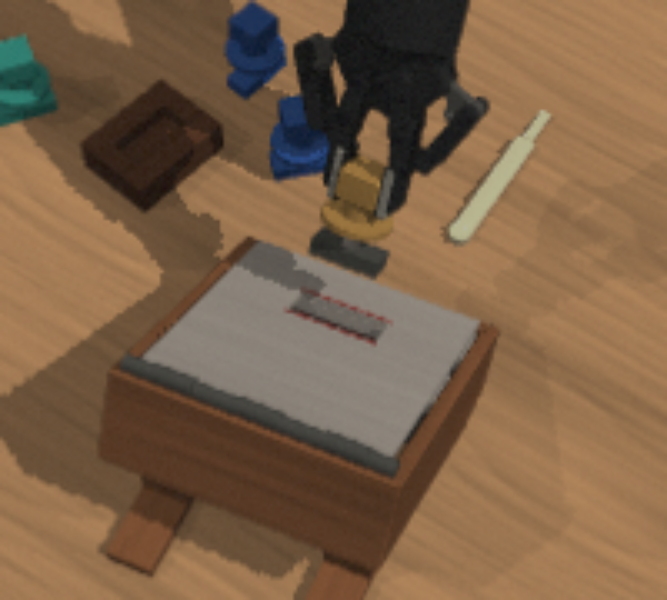

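View pics/wrist8.png

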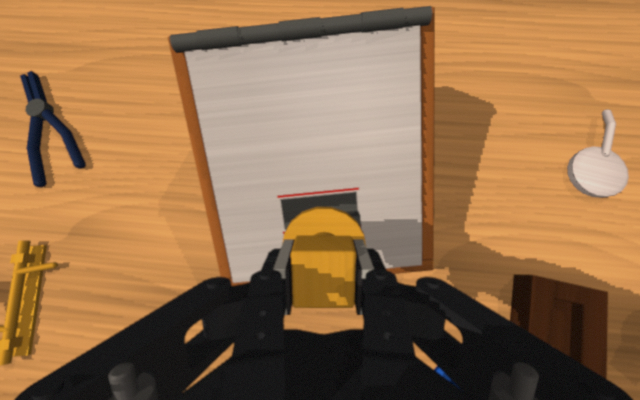

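Run:
```python
from h import *
P=arm.camera_params("wrist"); im=cv2.imread("pics/wrist8.png").astype(int)
red=(im[...,2]-im[...,1]>50)&(im[...,2]-im[...,0]>50)&(im[...,1]<110)
red[:180]=0;red[205:]=0;red[:,:265]=0;red[:,372:]=0
v,u=np.nonzero(red); print(len(u),u.min(),u.max(),v.min(),v.max())
r=ray(P,u,v)@P["R"]; o=-P["R"].T@P["t"]; t=((S-o)@sz)/(r@sz); X=(o+r*t[:,None]-S)@SR
p=np.polyfit(X[:,1],X[:,0],1); print("x",X[:,0].mean(),"y",X[:,1].min(),X[:,1].max(),"slope",np.degrees(np.arctan(p[0])))
```

```text
178 278 357 188 197
x 18.574817522105143 y -31.03627855095454 37.11832749554711 slope -0.29342691228196544
```

```bash
python3 -m jog '[[[2,-2,10,0],[2,-2,20,0],[2,-2,30,0],[2,-2,37,0],[2,-2,37,0]]]'
python3 - <<'E'
from h import *
show();slotinfo(); needhead([1,1,-24],-5.6)
for n in("wrist","scene","top"):
    im,d=arm.get_image(n);cv2.imwrite(f"pics/{n}9.png",im);np.save(f"pics/{n}9.npy",d)
im=cv2.imread("pics/scene9.png");cv2.imwrite("pics/scene9z.png",cv2.resize(im[150:250,250:370],(720,600),interpolation=2))
im=cv2.imread("pics/wrist9.png");cv2.imwrite("pics/wrist9z.png",cv2.resize(im[150:320,220:420],(700,595),interpolation=2))
P=arm.camera_params("wrist"); im=cv2.imread("pics/wrist9.png").astype(int)
red=(im[...,2]-im[...,1]>50)&(im[...,2]-im[...,0]>50)&(im[...,1]<110)
red[:100]=0;red[215:]=0;red[:,:245]=0;red[:,400:]=0
v,u=np.nonzero(red); print(len(u),u.min(),u.max(),v.min(),v.max())
r=ray(P,u,v)@P["R"]; o=-P["R"].T@P["t"]; t=((S-o)@sz)/(r@sz); X=(o+r*t[:,None]-S)@SR
print("x",X[:,0].mean(),"y",X[:,1].min(),X[:,1].max())
E
```

```text
clock: 18.5
position: [507.6, -63.3, 285.5]
ee_rot: [0.969, 0.041, 0.241, -0.031]
contact_force: [-0.0, 0.4, -3.5]
gripper_width: 28.9
t 18.5 p [507.6 -63.3 285.5] azx 4.2 zaxis [ 0.4639  0.0787 -0.8824] j [ 11.3  14.7 -34.3   3.4 -13.   80.4] F [-0.   0.4 -3.5] T [-0.26  1.46  0.04] w 28.9
head in slot [ 3.4  1.4 14.5] psi(tool x vs slot x, ccw from outside) -5.5 tool z in slot [ 0.0012 -0.0063 -1.    ]
shift [-2.5  0.4 38.4] spin 0.1
201 274 369 203 214
x 16.50346098656819 y -33.402422448300335 36.487879380429966
```

View pics/scene9z.png

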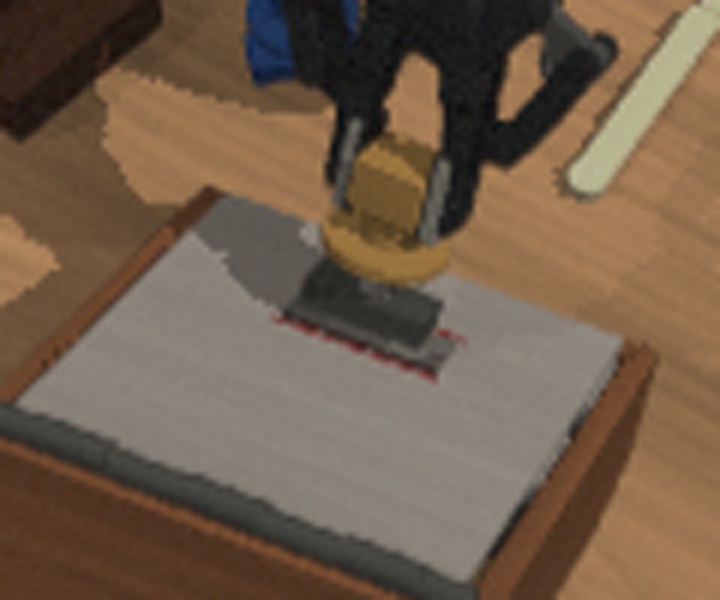

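View pics/wrist9z.png

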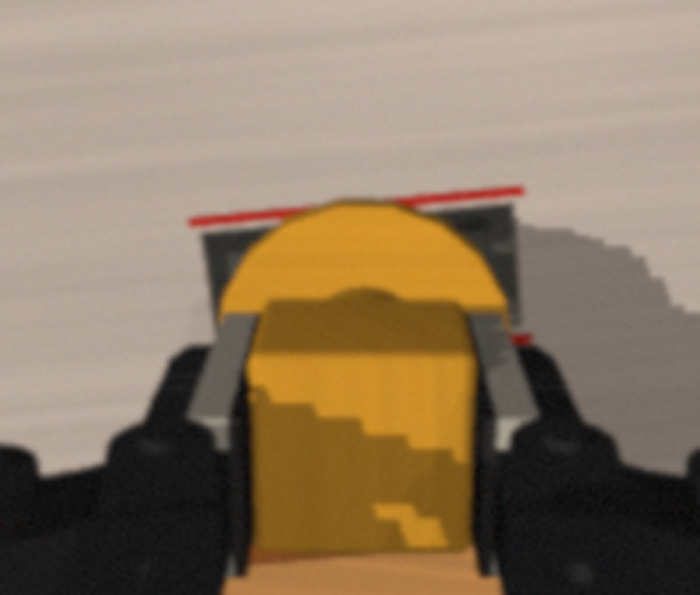

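```bash
python3 -m jog '[[[-3,0,2,0],[-3,0,6,0],[-3,0,12,0],[-3,0,18,0],[-3,0,22,0]]]'
python3 - <<'E'
from h import *
show();slotinfo(); needhead([0.5,1,-24],-5.6)
E
```

```text
clock: 19.27
position: [515.3, -61.7, 265.3]
ee_rot: [0.969, 0.041, 0.241, -0.031]
contact_force: [-0.6, -0.1, -3.3]
gripper_width: 29.3
t 19.27 p [515.3 -61.7 265.3] azx 4.2 zaxis [ 0.4654  0.079  -0.8816] j [ 11.2  17.1 -35.1   4.5  -9.7  79.3] F [-0.6 -0.1 -3.3] T [-0.24  1.48  0.03] w 29.3
head in slot [ 1.3  1.5 -7.1] psi(tool x vs slot x, ccw from outside) -5.5 tool z in slot [ 0.0028 -0.0064 -1.    ]
shift [-0.8  0.5 16.9] spin 0.1
```

```bash
python3 -m jog '[[[-1,0,3,0],[-1,0,6,0],[-1,0,9,0],[-1,0,12,0],[-1,0,12,0]]]'
python3 - <<'E'
from h import *
show();slotinfo(); needhead([0.5,1,-24],-5.6)
E
```

```text
clock: 19.9
position: [521.1, -62.3, 255.4]
ee_rot: [0.969, 0.041, 0.24, -0.032]
contact_force: [1.2, -0.1, -3.9]
gripper_width: 29.3
t 19.9 p [521.1 -62.3 255.4] azx 4.2 zaxis [ 0.4631  0.082  -0.8825] j [ 11.   18.6 -34.2   2.8  -9.2  81.2] F [ 1.2 -0.1 -3.9] T [-0.27  1.54 -0.  ] w 29.3
head in slot [  1.2   0.6 -18.5] psi(tool x vs slot x, ccw from outside) -5.5 tool z in slot [ 9.e-04 -3.e-03 -1.e+00]
shift [-0.7 -0.3  5.5] spin 0.1
```

```bash
python3 -m jog '[[[-1,0,2,0],[-1,0,4,0],[-1,0,6,0],[-1,0,6,0],[-1,0,6,0]]]'
python3 - <<'E'
from h import *
show();slotinfo(); needhead([0.5,1,-24],-5.6)
im,d=arm.get_image("scene");cv2.imwrite("pics/scene10z.png",cv2.resize(im[150:250,250:370],(720,600),interpolation=2))
E
```

```text
clock: 20.52
position: [523.5, -63.0, 250.8]
ee_rot: [0.969, 0.041, 0.24, -0.033]
contact_force: [-3.8, 0.6, 1.7]
gripper_width: 29.1
t 20.52 p [523.5 -63.  250.8] azx 4.2 zaxis [ 0.4617  0.0842 -0.883 ] j [ 10.8  19.2 -33.6   1.4  -9.2  82.7] F [-3.8  0.6  1.7] T [0.1  1.89 0.22] w 29.1
head in slot [  0.8   0.  -23.6] psi(tool x vs slot x, ccw from outside) -5.5 tool z in slot [-1.e-04 -5.e-04 -1.e+00]
shift [-0.4 -1.   0.4] spin 0.1
```

View pics/scene10z.png

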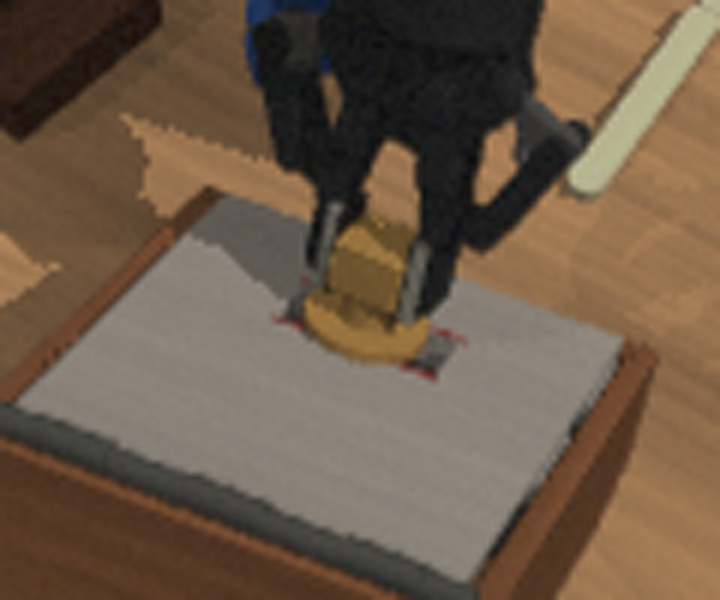

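```bash
python3 -m jog '[[[0,0,0.5,6],[0,0,0.5,14],[0,0,0.5,23],[0,0,0.5,32],[0,0,0.5,40]]]'
python3 - <<'E'
from h import *
show();slotinfo(np.array([0,0,211.]))
E
```

```text
clock: 21.2
position: [523.3, -62.9, 250.7]
ee_rot: [0.925, -0.295, 0.213, -0.114]
contact_force: [-7.4, 3.0, 4.0]
gripper_width: 28.8
t 21.2 p [523.3 -62.9 250.7] azx -38.9 zaxis [ 0.4614  0.0843 -0.8832] j [ 10.8  19.2 -33.6   1.4  -9.2  42.4] F [-7.4  3.   4. ] T [0.84 2.26 0.7 ] w 28.8
head in slot [  0.3  -1.  -23.6] psi(tool x vs slot x, ccw from outside) -45.8 tool z in slot [-4.e-04 -4.e-04 -1.e+00]
```

```bash
cat >> h.py <<'E'
def tq():
    s,R=st(); print("tool-frame F",(R.T@s["contact_force"]).round(1),"T",(R.T@s["wrist_torque"]).round(3))
E
python3 -m jog '[[[0,0,0,8],[0,0,0,17],[0,0,0,26],[0,0,0,35],[0,0,0,43]]]'
python3 - <<'E'
from h import *
show();slotinfo(np.array([0,0,211.]));tq()
E
```

```text
clock: 21.82
position: [523.2, -62.7, 250.7]
ee_rot: [0.751, -0.615, 0.156, -0.184]
contact_force: [-4.2, 1.5, -0.5]
gripper_width: 29.0
t 21.82 p [523.2 -62.7 250.7] azx -78.7 zaxis [ 0.4615  0.0846 -0.8831] j [ 10.9  19.2 -33.6   1.4  -9.2  -0.8] F [-4.2  1.5 -0.5] T [0.35 1.89 0.43] w 29.0
head in slot [  0.3  -0.7 -23.5] psi(tool x vs slot x, ccw from outside) -89.0 tool z in slot [-4.e-04 -1.e-04 -1.e+00]
tool-frame F [-2.3  3.6 -1.4] T [-1.78  -0.837 -0.057]
```

```bash
python3 -m jog '[[[0,0,0,7],[0,0,0,14],[0,0,0,21],[0,0,0,28],[0,0,0,34]]]'
python3 - <<'E'
from h import *
show();slotinfo(np.array([0,0,211.]));tq()
im,d=arm.get_image("wrist");cv2.imwrite("pics/wrist11.png",im)
E
```

```text
clock: 22.45
position: [523.4, -62.0, 250.9]
ee_rot: [-0.538, 0.807, -0.095, 0.223]
contact_force: [-2.6, 3.7, -0.9]
gripper_width: 28.8
t 22.45 p [523.4 -62.  250.9] azx -109.5 zaxis [ 0.4623  0.0853 -0.8826] j [ 10.9  19.2 -33.6   1.4  -9.2 -35. ] F [-2.6  3.7 -0.9] T [0.73 1.67 0.85] w 28.8
head in slot [  1.    0.1 -23.5] psi(tool x vs slot x, ccw from outside) -123.1 tool z in slot [ 7.e-04  5.e-04 -1.e+00]
tool-frame F [-2.3  4.  -0.1] T [-1.975 -0.268 -0.272]
```

View pics/wrist11.png

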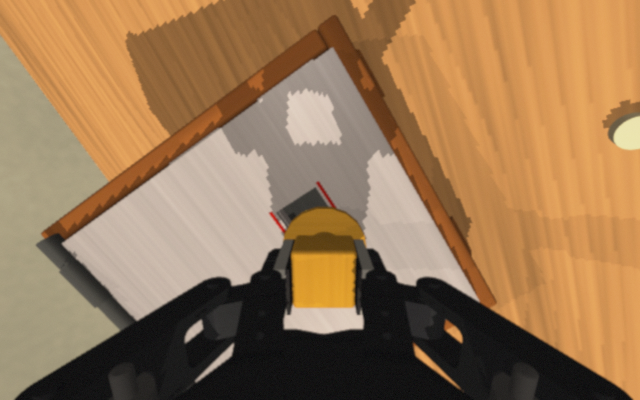

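```bash
python3 -m jog '[[[0,0,0,8],[0,0,0,16],[0,0,0,24],[0,0,0,32],[0,0,0,40]]]'
python3 - <<'E'
from h import *
show();slotinfo(np.array([0,0,211.]));tq()
E
```

```text
clock: 23.12
position: [523.7, -61.9, 251.0]
ee_rot: [-0.227, 0.943, -0.013, 0.242]
contact_force: [-1.5, 1.0, -1.7]
gripper_width: 29.0
t 23.12 p [523.7 -61.9 251. ] azx -150.8 zaxis [ 0.4628  0.0854 -0.8823] j [ 10.9  19.2 -33.6   1.5  -9.1 -75.2] F [-1.5  1.  -1.7] T [-0.08  1.56  0.32] w 29.0
head in slot [  1.4   0.1 -23.6] psi(tool x vs slot x, ccw from outside) -163.3 tool z in slot [ 1.3e-03  5.0e-04 -1.0e+00]
tool-frame F [1.5 1.8 0.9] T [-0.76   1.394 -0.189]
```

```bash
python3 -m jog '[[[0,0,0,6],[0,0,0,12],[0,0,0,18],[0,0,0,24],[0,0,0,30]]]'
python3 - <<'E'
from h import *
show();slotinfo(np.array([0,0,211.]));tq()
E
```

```text
clock: 23.75
position: [523.8, -61.9, 250.9]
ee_rot: [0.025, 0.97, 0.05, 0.237]
contact_force: [-1.9, 0.5, -3.2]
gripper_width: 29.2
t 23.75 p [523.8 -61.9 250.9] azx 175.4 zaxis [ 0.4626  0.0853 -0.8824] j [  10.9   19.2  -33.6    1.5   -9.1 -105.3] F [-1.9  0.5 -3.2] T [-0.5   1.49  0.39] w 29.2
head in slot [  1.4   0.1 -23.7] psi(tool x vs slot x, ccw from outside) 166.7 tool z in slot [ 1.1e-03  3.0e-04 -1.0e+00]
tool-frame F [3.2 0.1 2. ] T [ 0.37   1.508 -0.445]
```

```bash
python3 -m jog '[[[0,0,0,4],[0,0,0,8],[0,0,0,12],[0,0,0,16],[0,0,0,20]]]'
python3 - <<'E'
from h import *
show();slotinfo(np.array([0,0,211.]));tq(); print(st()[0]["joints"])
E
```

```text
clock: 24.38
position: [524.1, -61.7, 250.8]
ee_rot: [0.19, 0.952, 0.09, 0.225]
contact_force: [-1.5, 1.4, -3.0]
gripper_width: 29.2
t 24.38 p [524.1 -61.7 250.8] azx 154.1 zaxis [ 0.4616  0.0851 -0.883 ] j [  11.    19.2  -33.6    1.5   -9.2 -125. ] F [-1.5  1.4 -3. ] T [-0.86  1.59  0.95] w 29.2
head in slot [  1.3   0.2 -23.9] psi(tool x vs slot x, ccw from outside) 147.0 tool z in slot [-1.e-04  4.e-04 -1.e+00]
tool-frame F [3.  0.  2.1] T [ 0.981  1.418 -1.101]
[ 0.19134215  0.33561432 -0.58600975  0.02655945 -0.16068194 -2.18173454]
```

```bash
python3 -m jog '[[[0,0,0,0],[0,0,0,0],[0,0,0,0],[0,0,0,0],[0,0,0,0]]]' 60
python3 - <<'E'
from h import *
show();tq()
im,d=arm.get_image("wrist");cv2.imwrite("pics/wrist12.png",im)
E
```

```text
clock: 25.0
position: [524.2, -61.8, 250.9]
ee_rot: [0.19, 0.951, 0.09, 0.225]
contact_force: [0.2, -0.0, -1.3]
gripper_width: 60.3
t 25.0 p [524.2 -61.8 250.9] azx 154.1 zaxis [ 0.4621  0.0851 -0.8827] j [  11.    19.2  -33.6    1.5   -9.2 -125. ] F [ 0.2 -0.  -1.3] T [-0.12  0.9   0.02] w 60.3
tool-frame F [ 0.4 -0.3  1.2] T [0.45  0.79  0.006]
```

View pics/wrist12.png

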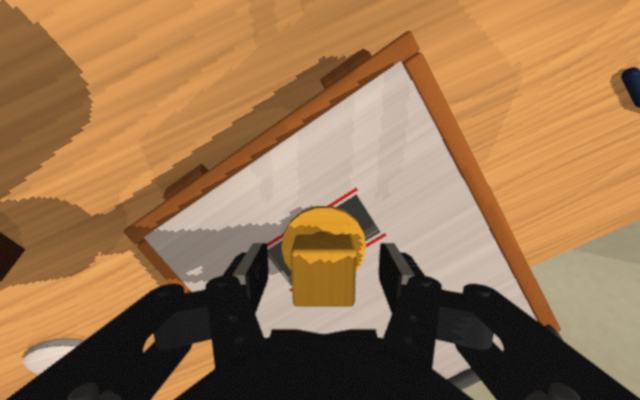

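```bash
python3 -m jog '[[[0,0,-10,0],[0,0,-30,0],[0,0,-60,0],[0,0,-95,0],[0,0,-120,0]]]'
python3 - <<'E'
from h import *
show();tq()
for n in("wrist","scene","top"):
    im,d=arm.get_image(n);cv2.imwrite(f"pics/{n}13.png",im);np.save(f"pics/{n}13.npy",d)
P=arm.camera_params("wrist");d=np.load("pics/wrist13.npy");v,u=np.mgrid[0:400,0:640];v=v.ravel();u=u.ravel();X=(dep(P,d,u,v)-S)@SR
def pl(k,n):
    Y=X[k]; c=Y.mean(0)
    for _ in range(3):
        c=Y.mean(0); w=np.linalg.svd(Y-c,full_matrices=False)[2][2]; r=(Y-c)@w; Y=Y[abs(r)<2.5*np.median(abs(r))+.3]
    w*=np.sign(w[2]); print(n,len(Y),c.round(1),w.round(3))
pl((X[:,2]>37)&(X[:,2]<47)&(abs(X[:,0])<25)&(abs(X[:,1])<25),"block top")
pl((abs(X[:,2])<4)&(abs(X[:,0])<60)&(abs(X[:,1])<85)&(abs(X[:,1])>38),"flap")
im=cv2.imread("pics/scene13.png");cv2.imwrite("pics/scene13z.png",cv2.resize(im[140:290,220:400],(720,600),interpolation=2))
E
```

```text
clock: 25.68
position: [467.7, -72.2, 358.8]
ee_rot: [0.19, 0.951, 0.09, 0.226]
contact_force: [-1.0, -0.1, -0.1]
gripper_width: 59.9
t 25.68 p [467.7 -72.2 358.8] azx 154.0 zaxis [ 0.464   0.0855 -0.8817] j [  11.     5.1  -32.3    0.7  -24.4 -124.2] F [-1.  -0.1 -0.1] T [-0.16  0.88  0.02] w 59.9
tool-frame F [ 0.8 -0.4 -0.4] T [ 0.476  0.757 -0.021]
block top 991 [ 1.6  2.3 40.9] [-0.006 -0.004  1.   ]
flap 9990 [-2.8  6.5 -0.5] [-0.003 -0.001  1.   ]
```

View pics/wrist13.png

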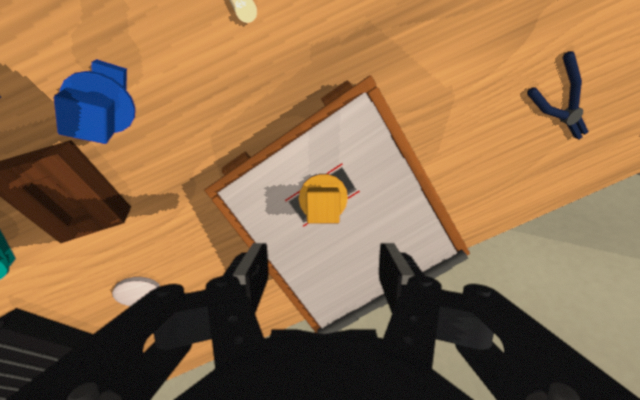

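View pics/scene13z.png

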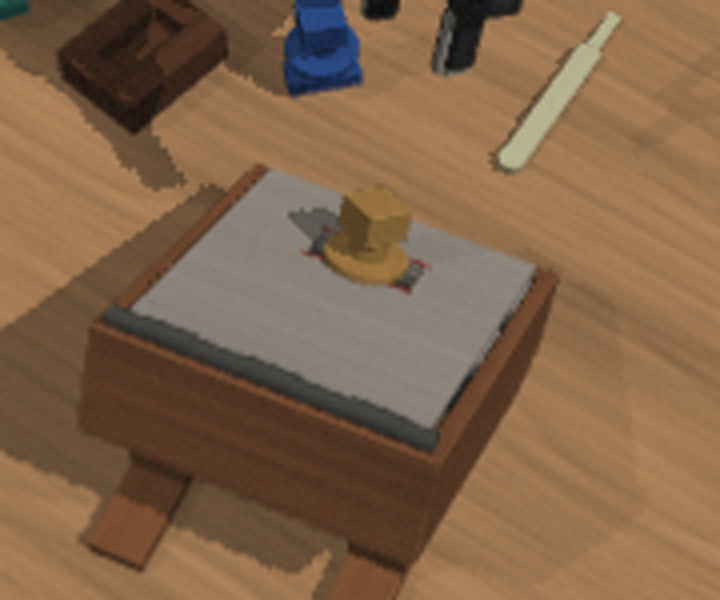

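Run:
```python
from h import *
print(np.abs(st()[0]["joint_vel"]).max()); print(arm.job_done())
```

```text
0.04596234439576124
the job is handed in; nothing more can be done
None
```

The flap is shut, the T-bolt is through its window and tightened, and I let go of it and handed the job in at about 25.8 s. No verdict was reported.

**What I did**
- I pushed the flap shut with closed fingers and took the bolt from the dark stand by its nut.
- The moves offer no tilt command, so I pulled repeatedly past the end of the arm's reach until the tool had tilted 28° to match the face. Then I lowered the head through the window with almost no contact force.
- I turned the nut clockwise about 207°: roughly 90° to the stops, then about 2 rad more. I then opened the gripper and backed 120 mm clear.

**Last checks**
- **Tightness:** the turning moment was about 1.1 N m at the end of the turn, against 0.6 N m for firmly tight. It fell to about 0 on release, and the nut did not slip in the fingers.
- **Seating:** the nut's top measured 41 mm above the flap face (42 mm expected) and square to it within about 0.01 rad. The flap lies flush.
- **Bystanders:** the bystanders seen in the last pictures look unmoved, judged by eye. The octave mechanism was not in those I viewed, and the arm was never close to any of them.

**Not certain**
- The head's final angle can't be seen under the flap. I infer it is square from the angle turned and from where the moment rose.
- During a fast move near full reach, the wrist force spiked briefly to about 63 N (limit 120 N). The pictures showed nothing touching the arm.
- Joint 3 came to rest very close to its limit. Joint 5 rested on its own limit, reading about 0.001 rad past the printed value at moments.
- The wrist and fixed cameras at first disagreed by 2–3 mm on the window's position. A closer look agreed within about 1.5 mm, and the fit went cleanly.

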